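# Square a plate on the magnetic chuck and set its holding force

## Task

Take the longer of the two loose steel plates out of the rack and lay it down on the rubber mat to change your grip, then stack it flat on the plate already lying on the magnetic chuck, both plates pushed fully home and square against the chuck's low fence and tall stop. Once it is let go there, turn the controller's selector knob so that its pointer clicks in at the mark with four dots. Leave everything else on the bench where it is.

Things in the scene. Friction and masses are not known exactly. Their poses are not given: they have to be found in the camera images.
- long_plate: The plate to load: bare steel, 66 x 44 x 20 mm, about 0.45 kg. Origin at the centre of its underside; x along its 66 mm length, y across its 44 mm width, z up. It starts lying in one lane of the rack, either lane; the rack's walls cover its long sides, so there it can only be taken by its two ends.
- short_plate: Bystander in the other lane of the rack: the same kind of steel plate but only 48 mm long (48 x 44 x 20 mm). Origin and axes as for the long plate. It stays where it is.
- rack: Fixed white plate rack. Origin at the centre of its underside. Floor 64 (x) x 132 (y) mm, 6 mm thick. Two lanes run along x, centred at y = -31 and +31 mm, 48 mm wide; each lies between two walls 34 mm long (x -17 to +17), 6 mm thick, tops 34 mm above the bench. Lane ends are open. Rack and controller swap sides of the bench between runs.
- mat: Fixed black rubber mat for putting things down, 110 (x) x 130 (y) x 3 mm. Origin at the centre of its underside.
- chuck: Fixed magnetic chuck, 130 (x) x 200 (y) mm, flat top face 50 mm above the bench. Origin at the centre of its underside, z up. A low fence on its -x side and a tall stop on its +y side make a corner for plates. A plate that is fully home has its 66 mm length along the chuck's y and its centre at the chuck's x = 0, y = 0. The magnet's pull is not simulated.
- low_fence (a point): Middle of the top edge of the low fence's inner face (the face that looks to the chuck's +x, 22 mm from the chuck's centre). The fence runs along the chuck's y from -45 to +38 mm, is 12 mm thick and 16 mm high above the chuck's top face (66 mm above the bench). Axes as the chuck's.
- tall_stop (a point): Middle of the top edge of the tall stop's inner face (it looks to the chuck's -y, 33 mm from the chuck's centre). The stop is 44 mm wide in x, 12 mm thick and 45 mm high above the chuck's top face (95 mm above the bench). Axes as the chuck's.
- guard_post (a point): Top centre of a fixed round steel post on the chuck, 16 mm across, 45 mm high above the chuck's top face, its near side 80 mm from the tall stop's face. Between post and stop there is no room for fingers at the plate's ends: bring the plate in held across its 44 mm width, high enough that the finger on the fence's side clears the low fence.
- base_plate: Thin steel plate already lying in the chuck's corner, home against fence and stop: 44 (x) x 66 (y) x 10 mm, 0.23 kg, loose. Origin at the centre of its underside. Its top face is 60 mm above the bench; the long plate goes on it, so that the low fence covers the lower 6 mm of the long plate.
- controller: Fixed white box, 130 x 130 x 60 mm, dark panel on top. Origin at the centre of its underside. The selector knob stands at the panel's centre. Six marks of 1 to 6 white dots lie round it, at angles +1.25 (1 dot), +0.75, +0.25, -0.25 (4 dots), -0.75, -1.25 rad (6 dots) from the box's +x towards its +y.
- selector_grip (a point): Point on the knob's vertical axis at the height to grip, 92 mm above the bench. The knob is a black disc 48 mm across (top 74 mm above the bench) with an upright grip bar across it, 46 mm long, 14 mm thick, top 104 mm above the bench; the white line at one end of the bar is the pointer. The point's x axis points along the bar to the pointer.
- selector (a joint): Angle of the selector knob in rad, growing clockwise seen from above: 0 points at one dot and each further mark is 0.5 rad on: 0.5 two dots, 1.0 three, 1.5 four, 2.0 five, 2.5 six (end stop). Sprung detents of about 0.06 N m hold it at each mark; let go between marks it clicks into the nearer one. It starts at one dot or two dots.
- oil_bottle: Bystander: grey bottle, 56 mm across, 150 mm high; origin under its centre.
- grease_jar: Bystander: white jar, 64 mm across, 70 mm high; origin under its centre.
- wrench: Bystander: steel wrench lying on the bench.
- hammer: Bystander: hammer lying on the bench.
- brush: Bystander: brush lying on the bench.
- collar: Bystander: steel collar, 52 mm across, 22 mm high; origin under its centre.
- crank_handle: Bystander: dark steel handle grip, a rod of 18 mm diameter lying on the bench.
Things that resemble listed ones, but are neither listed nor needed, are in the scene too. Leave any orange or yellow look-alike of the long_plate alone.

How it is judged:
By the outcome, as a careful person would: the job done as asked, in the order asked, and still so for the second after the job is handed in, with the robot touching nothing.
It also fails if it takes over 72 s, if anything falls off the work surface, if the arm or the gripper's body presses on something with over 40 N, if the wrist force passes 120 N, or if a joint passes its speed limit or range.

## Robot

A 6-joint arm with a two-finger parallel gripper is mounted at the origin on the work surface. World frame = base frame: x ahead of the robot, y to its left, z up, the work surface at z = 0. Lengths are in m, angles in rad, forces in N, time in s.
With the tool pointing down it reaches from about 0.325 to 0.775 m from the base axis. Payload 5.5 kg.
Tool frame: the origin (TCP) lies on the centre line of the jaws, within the pads' length; the fingertips stand 22 mm ahead of it and the grasp point (between the pads) lies 3 mm ahead of it (env.tip_reach is the distance from the TCP to the fingertips, in m); z points along the fingers, x is the direction in which the jaws open and shut, and the axes are right-handed (so a half turn about z gives the same grasp; the last joint's range is limited). The gripper opens to 85 mm and grips with 20 to 120 N. Pads are 22 mm wide; open, the fingers measure 114 mm over their backs; the gripper's body (76 mm by 85 mm) begins 54 mm behind the grasp point. The pads swing forward as they close: fully open they stand 13 mm farther back than shut.
Start: joints at [1.171, 0.091, 1.231, -0, 1.82, -0.057], TCP at [0.202, 0.565, 0.221] pointing down, gripper open.
Joint ranges: [-2.87, 2.87], [-0.86, 2.18], [0.17, 2.46], [-1.51, 4.65], [0.06, 2.69], [-2.65, 2.65]. Speed limits (rad/s): [2.57, 2.57, 3.01, 3.14, 3.14, 3.14].

## Interface

Orientations are given as a unit quaternion [w, x, y, z].
In Python, from bench import env gives the robot as it stands.
- The arm moves only by the shell command python3 -m crank 'ROWS'. ROWS is JSON, a list of rows, each an object with "delta_pos": the shift along the tool's x, y, z in m, a list of three; "spin": the turn about the tool's z in rad; "claw": the opening, from 0 (shut) to 1 (fully open). A call has 1 to 10 rows; each row shifts and turns the commanded pose from where the row before left it, along the tool's axes as they then stand; what a row does not reach is not made up. A row lasts 1/10 s, in which the tool goes at most 50 mm and 8.59 degrees, less where a joint would pass 70% of its speed; a pose out of reach is approached as far as the arm can. A call is refused whole if a number of a shift passes 0.05 or a number of a turn 0.15, either way. A call with a gripper value outside its range is refused whole. The fingers move at their own pace and stop on an object; the grip force is fixed at half the most. Time passes only in rows, so rows that do not move let the fingers close. It gives the time, the measured TCP pose, the force and the opening at its end, in the units of the state.
- env.get_obs(): the state, without advancing time (a new reading comes with each control period).
- env.grab_frame(name): name is "scene" or "top" or "wrist"; returns a dict with "color" (480x640x3 uint8, red, green, blue), "depth" (480x640 float32, m along the optical axis (not along the pixel's ray), 0 where there is no reading), "mtx" (3x3 intrinsics, pixels), "camera_from_world" (4x4, takes a point from world to camera coordinates); the wrist camera has in their place "T_tool_cam" (4x4, takes a point from camera to tool coordinates, whose origin is the TCP and whose axes are the tool frame's). Camera axes: x right, y down, z forward; pixel columns grow to the right and rows downward; lengths in m; the calibration is good to about 2 mm. A picture is of the moment at which its call begins: read the wrist's pose just before it.
- env.job_done(): hands the job in, once; it reports no verdict.
The state is a dict: "time_s": time; "joint_pos": joint angles; "qvel": joint speeds; "effort": joint torques, N m; "eef_pos": TCP position; "eef_rot": TCP orientation; "ft_force": force on the tool from outside, world axes, zero at the start; "ft_torque": the same for the moment, N m; "grip_width": finger opening in m.
Only numpy, scipy, OpenCV 4.12 (cv2) and the standard library are available. Lean on these libraries where they do the work, as an engineer would, in place of code of your own. Each camera call takes 0.05 s, during which the arm holds its last target. There are 200 camera calls.

## Working session

There is one attempt and no reset: what is moved stays moved. The work goes in short steps, Python scripts to look and compute and a shell command to move; the robot and the scene stay as the last step left them, time stands still between calls to the robot, and variables do not carry over. Pictures are saved under pics/ and viewed, about 8 in all and at most 12, crops included, and the job is handed in when it is done.

```bash
mkdir -p pics; ls
cat > h.py <<'E'
import numpy as np, cv2
from bench import env
def snap(n,f):
    o=env.get_obs(); d=env.grab_frame(n); cv2.imwrite(f,d["color"][:,:,::-1]); np.savez(f[:-4]+'.npz',pos=o['eef_pos'],rot=o['eef_rot'],**d); return d
def ray(d,uv,z):
    T=np.linalg.inv(d["camera_from_world"]); K=d["mtx"]
    uv=np.atleast_2d(uv).astype(float); r=np.c_[(uv-K[:2,2])/[K[0,0],K[1,1]],np.ones(len(uv))]@T[:3,:3].T
    c=T[:3,3]; return c+r*((z-c[2])/r[:,2])[:,None]
def pts(d):
    v,u=np.mgrid[:480,:640]; K=d["mtx"]; T=np.linalg.inv(d["camera_from_world"]); z=d["depth"]
    p=np.stack([(u-K[0,2])/K[0,0]*z,(v-K[1,2])/K[1,1]*z,z],-1); return p@T[:3,:3].T+T[:3,3]
E
python3 - <<'E'
from h import *
print(env.get_obs())
for n in("top","scene"):
    d=snap(n,f"pics/{n}0.png"); print(n,d["mtx"].tolist(),np.linalg.inv(d["camera_from_world"]).round(3).tolist())
a=cv2.imread("pics/top0.png")
E
```

```text
pics
{'time_s': 0.0, 'joint_pos': array([ 1.17129093e+00,  9.18576232e-02,  1.23191917e+00,  2.45040703e-05,
        1.81983016e+00, -5.66973301e-02]), 'qvel': array([-0.00035923,  0.00107246,  0.00173637,  0.00083194,  0.00045053,
        0.00072893]), 'effort': array([-1.55269747e-03, -4.58724225e+01, -4.18026531e+01, -5.84459303e-05,
        1.13914919e-02, -4.15976638e-05]), 'eef_pos': array([0.20154642, 0.56479362, 0.22013286]), 'eef_rot': array([ 5.22596149e-04,  8.17351232e-01,  5.76138827e-01, -8.61038659e-04]), 'ft_force': array([-0.50757307, -0.14708578,  0.28323065]), 'ft_torque': array([ 0.01271085,  0.01673205, -0.00736253]), 'grip_width': 0.08542698552126197}
top [[466.47631513766305, 0.0, 317.17893210020503], [0.0, 466.47631513766305, 242.57973657069695], [0.0, 0.0, 1.0]] [[-0.077, -0.974, 0.215, 0.325], [-0.997, 0.075, -0.015, -0.061], [-0.001, -0.216, -0.976, 1.021], [0.0, 0.0, 0.0, 1.0]]
scene [[617.8499686053618, 0.0, 324.7027660531495], [0.0, 617.8499686053618, 243.70406286012152], [0.0, 0.0, 1.0]] [[0.753, 0.554, -0.355, 1.029], [0.657, -0.625, 0.421, -0.682], [0.011, -0.55, -0.835, 1.312], [0.0, 0.0, 0.0, 1.0]]
```

View pics/top0.png

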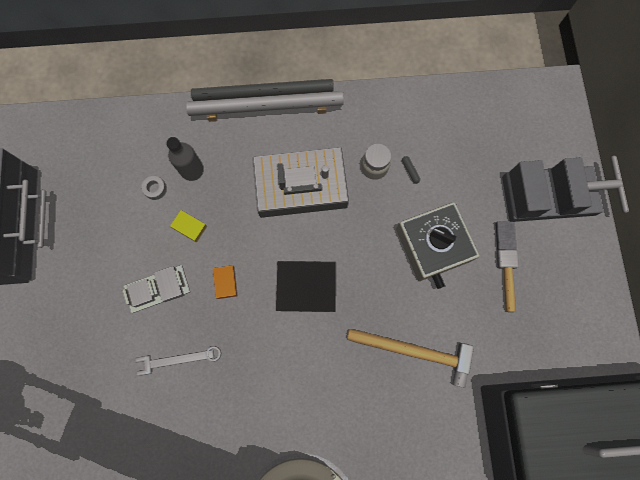

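View pics/scene0.png

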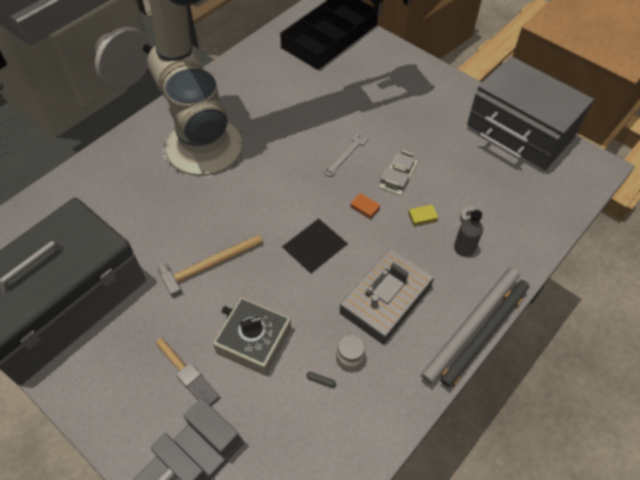

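The top view shows the rack at (156,288) with plates at (139,292) and (168,282), the mat at (306,286), the chuck at (300,180) and the controller at (439,240). Possible mix-ups with the long plate are: the two rack plates, the orange block (224,282), the yellow block (187,225) and the base plate on the chuck (300,180). By description it is one of the two steel rack plates, so I'll crop and measure both.

Run:
```python
from h import *
d=dict(np.load("pics/top0.npz")); a=cv2.imread("pics/top0.png")
c=lambda x,y,w,h,s:cv2.resize(a[y:y+h,x:x+w],None,fx=s,fy=s,interpolation=cv2.INTER_CUBIC)
m=np.zeros((600,800,3),np.uint8)
m[0:300,0:400]=c(116,255,80,60,5); m[0:300,400:800]=c(250,145,100,75,4); m[300:600,0:400]=c(390,195,100,75,4)
m[300:600,400:800]=c(266,250,80,60,5)
cv2.imwrite("pics/m0.png",m)
P=pts(d)
def rect(mask,name):
    k=cv2.morphologyEx(mask.astype(np.uint8),cv2.MORPH_OPEN,np.ones((2,2)))
    n,l,s,_=cv2.connectedComponentsWithStats(k)
    for i in range(1,n):
        if s[i,4]<60: continue
        q=P[l==i]; r=cv2.minAreaRect((q[:,:2]*1000).astype(np.float32)); v,u=np.nonzero(l==i)
        print(name,s[i],"px",u.mean().round(),v.mean().round(),"rect",np.round(r[0],1),np.round(r[1],1),round(r[2],1),"z",np.percentile(q[:,2]*1000,[5,50,95]).round(1))
R=lambda x0,y0,x1,y1:np.pad(np.ones((y1-y0,x1-x0),bool),((y0,480-y1),(x0,640-x1)))
Z=P[:,:,2]
rk=R(115,255,200,320)
rect(rk&(Z>.004),"rack all"); rect(rk&(Z>.020)&(Z<.0295),"plates")
rect(rk&(Z>.031),"walls")
ch=R(245,140,355,220)
rect(ch&(Z>.04)&(Z<.054),"chuck top");rect(ch&(Z>.0565)&(Z<.063),"base");rect(ch&(Z>.064)&(Z<.07),"fence");rect(ch&(Z>.085),"tall/post")
co=R(390,195,490,285)
rect(co&(Z>.05)&(Z<.066),"ctrl");rect(co&(Z>.068)&(Z<.08),"disc");rect(co&(Z>.095),"bar")
mt=R(265,250,345,320); rect(mt&(a.max(2)<50),"mat")
```

```text
rack all [ 124  266   65   48 1764] px 157.0 289.0 rect [435.9 136.4] [437.1 119. ] 75.8 z [ 3.5 25.5 34.2]
plates [155 267  28  35 631] px 168.0 284.0 rect [395.9 119.3] [380.7  73.8] 57.5 z [19.7 25.8 29.1]
plates [128 280  26  28 483] px 140.0 294.0 rect [412.6 134. ] [423.4  61.4] 74.0 z [16.7 25.6 29.5]
walls [149 280  10  17  96] px 153.0 288.0 rect [471.4 281. ] [31.6 16.9] 15.8 z [26.2 32.9 37.1]
chuck top [ 254  149   96   65 3949] px 301.0 181.0 rect [545.3 -59.2] [441.1 204.3] 2.1 z [43.3 50.  53.6]
base [285 167  32  21 473] px 300.0 177.0 rect [515.4 -58.6] [381.4  65.3] 2.3 z [56.7 60.3 64.7]
fence [285 185  38   9 163] px 304.0 189.0 rect [499.7 -39.3] [ 79.7 343.7] 84.0 z [58.9 65.6 70.2]
tall/post [279 164   7  22 123] px 282.0 175.0 rect [692.1 -12.3] [10.7 60.7] 89.1 z [59.9 94.3 96.8]
ctrl [ 400  203   81   76 3114] px 439.0 241.0 rect [ 475.4 -228. ] [142.9 426.7] 23.6 z [56.4 60.9 64.5]
disc [430 234  22  16 176] px 439.0 243.0 rect [ 435.1 -196.2] [ 46.4 346.2] 31.6 z [66.7 74.1 77.6]
bar [434 228  23  15 172] px 445.0 235.0 rect [ 521.9 -340. ] [56.2 21.6] 75.3 z [ 81.  103.6 106.4]
mat [ 277  263   59   50 2861] px 307.0 287.0 rect [416.2 -42.4] [126.2 179.3] 85.1 z [0.2 3.2 6.5]
```

View pics/m0.png

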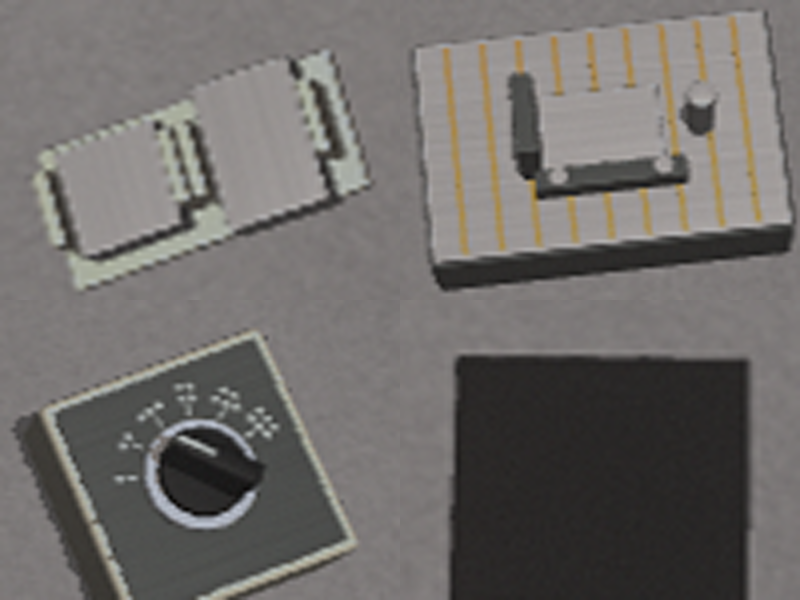

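The crop shows the plate at (168,282) is clearly the longer of the two in the rack; the short one is at (139,292). On the chuck, the fence is on the robot's side and the stop on the left. The knob's pointer looks up and to the left, near two dots. Next I'll get metric poses with plane-cast masks.

Run:
```python
from h import *
d=dict(np.load("pics/top0.npz")); a=cv2.imread("pics/top0.png"); P=pts(d); Z=P[:,:,2]; ok=d["depth"]>0
def rect(mask,z,name,k=2):
    m=cv2.morphologyEx((mask&ok).astype(np.uint8),cv2.MORPH_OPEN,np.ones((k,k)))
    n,l,s,_=cv2.connectedComponentsWithStats(m); i=1+np.argmax(s[1:,4]); v,u=np.nonzero(l==i)
    # half-pixel corners so that the size is not short by one pixel
    c=np.array([[x+dx,y+dy] for x,y in zip(u,v) for dx in(-.5,.5) for dy in(-.5,.5)])
    h=cv2.convexHull((ray(d,c,z)[:,:2]*1000).astype(np.float32)); r=cv2.minAreaRect(h)
    w=ray(d,np.c_[u,v],z)[:,:2]*1000; print(name,s[i,4],"rect",np.round(r[0],1),np.round(r[1],1),round(r[2],2),"mean",w.mean(0).round(1),"zmed",np.median(Z[l==i]).round(4)); 
R=lambda x0,y0,x1,y1:np.pad(np.ones((y1-y0,x1-x0),bool),((y0,480-y1),(x0,640-x1)))
rect(R(115,255,200,320)&(Z>.003),.006,"rack(approx)")
rect(R(154,255,190,320)&(Z>.018)&(Z<.031),.026,"long"); rect(R(120,270,152,320)&(Z>.018)&(Z<.031),.026,"short")
ch=R(245,140,355,220)
rect(ch&(Z>.045)&(Z<.11),.05,"chuck top"); rect(R(287,160,330,187)&(Z>.0555)&(Z<.064),.06,"base",1)
rect(R(284,180,330,200)&(Z>.0635)&(Z<.071),.066,"fence",1); rect(R(270,160,289,185)&(Z>.088),.095,"stop",1); rect(R(315,155,335,185)&(Z>.085),.095,"post",1)
co=R(390,195,490,285)
rect(co&(Z>.052),.060,"ctrl"); rect(co&(Z>.098),.104,"bar",1)
pw=co&(a.min(2)>140)&(Z>.095); v,u=np.nonzero(pw); print("pointer px",len(u)); 
if len(u): print(ray(d,np.c_[u,v],.104)[:,:2].mean(0))
rect(R(265,250,345,320)&(a.max(2)<50),.003,"mat"); rect(R(205,255,245,305)&(Z>.01),.02,"orange")
```

```text
rack(approx) 1845 rect [471.4 279.5] [ 74.4 141.9] 16.25 mean [471.2 278.6] zmed 0.0253
long 669 rect [476.9 248.6] [70.  52.3] 15.61 mean [476.9 248.1] zmed 0.0258
short 493 rect [461.2 309.3] [52.5 51. ] 14.58 mean [461.6 309.2] zmed 0.0256
chuck top 4909 rect [682.  -51.9] [131.8 200.8] 1.98 mean [681.7 -51.6] zmed 0.0508
base 503 rect [686.9 -51.2] [45. 65.] 1.94 mean [686.9 -51.5] zmed 0.0602
fence 195 rect [658.1 -54.5] [16.4 84.5] 1.03 mean [658.2 -54.7] zmed 0.0662
stop 121 rect [682.9 -10.8] [49.7 14.2] 2.02 mean [682.9 -10.9] zmed 0.095
post 49 rect [ 685.7 -104.2] [14.8 20.1] 85.28 mean [ 686.3 -104.5] zmed 0.0951
ctrl 3686 rect [ 521.8 -334.4] [132.4 134. ] 16.36 mean [ 521.1 -334.6] zmed 0.0613
bar 163 rect [ 524.  -332.6] [49.  18.7] 60.35 mean [ 524.5 -332.6] zmed 0.1039
pointer px 13
[ 0.5189868  -0.32511791]
mat 2849 rect [451.5 -45.4] [128.3 110.1] 85.11 mean [451.3 -46.1] zmed 0.0032
orange 644 rect [472.8 126.9] [69.4 48.1] 3.69 mean [472.5 127.2] zmed 0.0197
```

The measurements agree with the given sizes. The long plate is at about (0.477, 0.248) with yaw 0.27. Chuck home is about (0.686, -0.051) with yaw 0.034. The bar yaw of about 60° matches two dots. I'll move over the plate now.

```bash
python3 -m crank '[{"delta_pos":[0,0,0],"spin":0.15,"claw":1},{"delta_pos":[0,0,0],"spin":0.15,"claw":1},{"delta_pos":[0,0,0],"spin":0.15,"claw":1},{"delta_pos":[0,0,0],"spin":0.15,"claw":1},{"delta_pos":[0,0,0],"spin":0.15,"claw":1},{"delta_pos":[0,0,0],"spin":0.15,"claw":1},{"delta_pos":[0,0,0],"spin":0.056,"claw":1}]'
python3 -m crank '[{"delta_pos":[0.018,0.038,0],"spin":0,"claw":1},{"delta_pos":[0.018,0.038,0],"spin":0,"claw":1},{"delta_pos":[0.018,0.038,0],"spin":0,"claw":1},{"delta_pos":[0.018,0.038,0],"spin":0,"claw":1},{"delta_pos":[0.018,0.038,0],"spin":0,"claw":1},{"delta_pos":[0.018,0.038,0],"spin":0,"claw":1},{"delta_pos":[0.018,0.038,0],"spin":0,"claw":1},{"delta_pos":[0.018,0.038,0],"spin":0,"claw":1},{"delta_pos":[0.018,0.038,0],"spin":0,"claw":1},{"delta_pos":[0.018,0.037,0],"spin":0,"claw":1}]'
cat >> h.py <<'E'
from scipy.spatial.transform import Rotation as Ro
def wsnap(f):
    o=env.get_obs(); d=env.grab_frame("wrist"); cv2.imwrite(f,d["color"][:,:,::-1])
    T=np.eye(4); w,x,y,z=o["eef_rot"]; T[:3,:3]=Ro.from_quat([x,y,z,w]).as_matrix(); T[:3,3]=o["eef_pos"]
    d["camera_from_world"]=np.linalg.inv(T@d["T_tool_cam"]); np.savez(f[:-4]+'.npz',**d); return d,d["color"][:,:,::-1]
def st():
    o=env.get_obs(); w,x,y,z=o["eef_rot"]; R=Ro.from_quat([x,y,z,w]).as_matrix(); th=np.arctan2(R[1,0],R[0,0])
    print("t",round(o["time_s"],2),"pos",o["eef_pos"].round(4),"th",th.round(4),"tilt",R[:2,2].round(4),"F",o["ft_force"].round(1),"w",round(o["grip_width"],4),"j6",o["joint_pos"][5].round(2)); return o,th
def go(x,y,z,yaw):
    o,th=st(); e=np.array([x,y,z])-o["eef_pos"]; c,s=np.cos(yaw),np.sin(yaw)
    print("spin",round(th-yaw,4),"then tool delta",np.round([c*e[0]+s*e[1],s*e[0]-c*e[1],-e[2]],4))
def rect(d,mask,z,name,k=2,show=True):
    m=cv2.morphologyEx(mask.astype(np.uint8),cv2.MORPH_OPEN,np.ones((k,k)))
    n,l,s,_=cv2.connectedComponentsWithStats(m); i=1+np.argmax(s[1:,4]); v,u=np.nonzero(l==i)
    h=cv2.convexHull(np.c_[u,v].astype(np.float32))[:,0]; r=cv2.minAreaRect((ray(d,h,z)[:,:2]*1000).astype(np.float32))
    print(name,s[i],"rect",np.round(r[0],1),np.round(r[1],1),round(r[2],2)); return r
E
python3 - <<'E'
from h import *
st(); d,a=wsnap("pics/w1.png"); print(d["T_tool_cam"].round(3).tolist(),d["mtx"][0,0])
P=pts(d);Z=P[:,:,2]; ok=d["depth"]>0
r=np.hypot(P[...,0]-.477,P[...,1]-.248)<.055
rect(d,ok&r&(Z>.02)&(Z<.03),.026,"long")
E
```

```text
time_s: 0.8
eef_pos: [0.2016, 0.5649, 0.2206]
eef_rot: [0.001, 0.991, 0.133, -0.0]
ft_force: [-1.5, 0.6, 0.0]
grip_width: 0.0852
time_s: 1.8
eef_pos: [0.4776, 0.2468, 0.2209]
eef_rot: [0.0, 0.991, 0.136, -0.0]
ft_force: [0.1, 1.0, -0.1]
grip_width: 0.0854
t 1.8 pos [0.4776 0.2468 0.2209] th 0.2719 tilt [-0.0006 -0.0003] F [ 0.1  1.  -0.1] w 0.0854 j6 0.14
[[1.0, 0.0, 0.0, -0.001], [-0.0, 0.964, 0.265, -0.068], [-0.0, -0.265, 0.964, -0.153], [0.0, 0.0, 0.0, 1.0]] 365.43480675581117
long [ 289  179   70   46 3130] rect [481.1 253. ] [65.8 43.8] 15.6
```

View pics/w1.png

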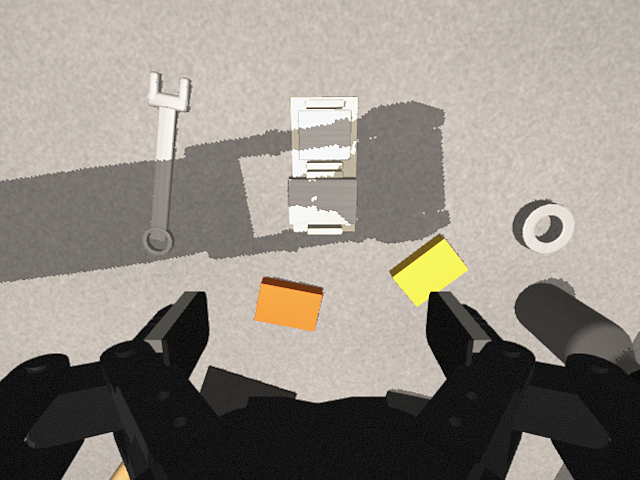

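The wrist view shows the long plate at (323,205) and the short plate at (325,135), with the orange block, yellow block and collar clear of them. The wrist and top positions differ by about 6 mm, perhaps because the arm was still moving, so I'll retake at rest.

Run:
```python
from h import *
d,a=wsnap("pics/w2.png"); d,a=wsnap("pics/w2.png");st()
P=pts(d);Z=P[:,:,2]; ok=d["depth"]>0
r=np.hypot(P[...,0]-.48,P[...,1]-.251)<.055
m=ok&r&(Z>.02)&(Z<.03); rect(d,m,.026,"long w"); print(np.median(Z[m]))
o=cv2.inRange(a,(0,60,170),(90,170,255))>0; rect(d,o,.02,"orange w")
print(np.median(Z[o]))
d=snap("top","pics/top1.png"); P=pts(d);Z=P[:,:,2];a=d["color"][...,::-1]
o=(cv2.inRange(a,(0,60,150),(90,150,255))>0)&(P[...,1]>.05)&(P[...,1]<.2); print("hot",o.sum()); rect(d,o&(Z>.012),.02,"orange top"); print(np.median(Z[o]))
print(np.linalg.inv(d["camera_from_world"])[:3,3])
```

```text
t 1.95 pos [0.4779 0.2465 0.2204] th 0.2679 tilt [-0.0013 -0.0008] F [-0.7 -0.6 -0. ] w 0.0851 j6 0.15
long w [ 288  176   70   46 3146] rect [481.1 253.1] [65.9 43.5] 15.28
0.025841051666377873
orange w [ 255  292   64   38 1497] rect [477.4 128.5] [65.5 35.7] 3.81
0.019741913339945405
hot 603
orange top [214 267  23  32 598] rect [473.6 128.3] [65.1 43. ] 3.67
0.020149771706234887
[ 0.32465327 -0.0609667   1.02063617]
```

```bash
python3 -m crank '[{"delta_pos":[0.001,-0.002,0.03],"spin":0,"claw":1},{"delta_pos":[0.001,-0.002,0.04],"spin":0,"claw":1},{"delta_pos":[0,0,0.04],"spin":0,"claw":1},{"delta_pos":[0,0,0.03],"spin":0,"claw":1},{"delta_pos":[0,0,0],"spin":0,"claw":1}]' | grep pos
python3 - <<'E'
from h import *
st(); d,a=wsnap("pics/w3.png")
P=pts(d);Z=P[:,:,2]; ok=d["depth"]>0
r=np.hypot(P[...,0]-.48,P[...,1]-.251)<.055
m=ok&r&(Z>.02)&(Z<.03); R=rect(d,m,.026,"long w"); print(np.median(Z[m])); go(R[0][0]/1e3,R[0][1]/1e3,.031,.272)
E
```

```text
eef_pos: [0.4738, 0.2528, 0.0756]
t 2.5 pos [0.4738 0.2528 0.0756] th 0.2741 tilt [-0.0093 -0.0037] F [-1.7 -0.1 -0.6] w 0.0857 j6 0.15
long w [ 274  219  116   81 8471] rect [481.1 251.2] [65.7 49.4] 15.62
0.02587366171892065
t 2.55 pos [0.4755 0.2533 0.0791] th 0.2738 tilt [-0.0048 -0.0018] F [0.6 0.7 0.5] w 0.0855 j6 0.15
spin 0.0018 then tool delta [0.0048 0.0035 0.0481]
```

View pics/w3.png

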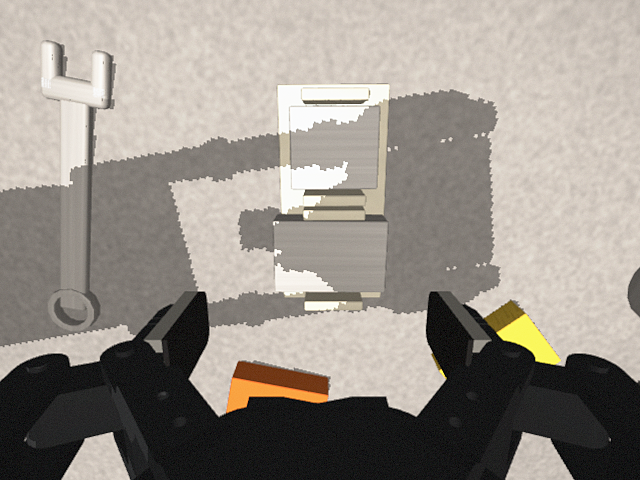

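The plate is centred at (330,255), about 5 mm toward tool +x from the finger midline. I'll correct by that amount, descend and close.

```bash
python3 -c "
from bench import env; print(env.tip_reach)"
python3 -m crank '[{"delta_pos":[0.005,0.002,0],"spin":0,"claw":1},{"delta_pos":[0,0,0],"spin":0,"claw":1},{"delta_pos":[0,0,0.03],"spin":0,"claw":1},{"delta_pos":[0,0,0.022],"spin":0,"claw":1},{"delta_pos":[0,0,0],"spin":0,"claw":1},{"delta_pos":[0,0,0],"spin":0,"claw":1}]'
python3 -c "
from h import *
st()"
```

```text
0.022
time_s: 3.15
eef_pos: [0.4838, 0.2525, 0.0309]
eef_rot: [-0.0, 0.991, 0.136, 0.001]
ft_force: [-0.1, 0.3, 0.3]
grip_width: 0.0853
t 3.15 pos [0.4838 0.2525 0.0309] th 0.2719 tilt [0.0014 0.0007] F [-0.1  0.3  0.3] w 0.0853 j6 0.15
```

```bash
python3 -m crank '[{"delta_pos":[-0.002,0,0.006],"spin":0,"claw":1},{"delta_pos":[0,0,0],"spin":0,"claw":0.7},{"delta_pos":[0,0,0],"spin":0,"claw":0.4},{"delta_pos":[0,0,0],"spin":0,"claw":0},{"delta_pos":[0,0,0],"spin":0,"claw":0},{"delta_pos":[0,0,0],"spin":0,"claw":0},{"delta_pos":[0,0,0],"spin":0,"claw":0}]'
python3 -c "
from h import *
st()"
```

```text
time_s: 3.85
eef_pos: [0.4812, 0.2517, 0.0233]
eef_rot: [-0.0, 0.991, 0.136, 0.0]
ft_force: [0.4, 0.2, -0.3]
grip_width: 0.0004
t 3.85 pos [0.4812 0.2517 0.0233] th 0.272 tilt [0. 0.] F [ 0.4  0.2 -0.3] w 0.0004 j6 0.15
```

The gripper closed to 0, so I'll look before doing anything else.

Run:
```python
from h import *
d,a=wsnap("pics/w4.png"); s=snap("scene","pics/s4.png")["color"][120:240,320:480,::-1]
cv2.imwrite("pics/m4.png",np.hstack([cv2.resize(a,(400,300)),cv2.resize(s,(400,300),interpolation=cv2.INTER_CUBIC)]))
```

```text
(no output)
```

View pics/m4.png

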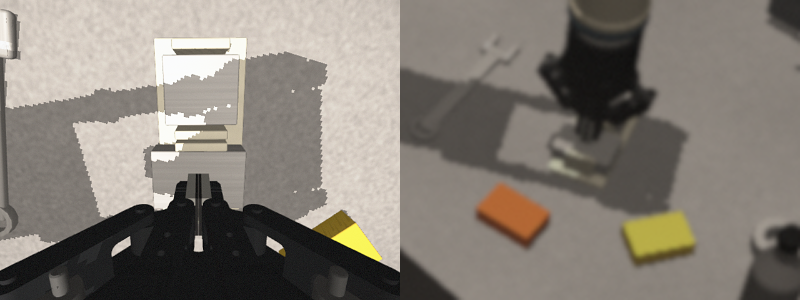

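Run:
```python
from h import *
d=dict(np.load("pics/w4.npz")); P=pts(d); a=cv2.imread("pics/w4.png")
for v in (245,260,275,290,310,330,350,370): print(v,[(u,(P[v,u]*1000).round().astype(int).tolist()) for u in (255,280,300,318,340,380)])
print(env.get_obs()["joint_pos"].round(3))
cv2.imwrite("pics/m5.png",cv2.resize(a[220:440,160:480],(800,550)))
```

```text
245 [(255, [449, 266, 27]), (280, [459, 268, 26]), (300, [467, 270, 25]), (318, [475, 273, 26]), (340, [484, 275, 25]), (380, [500, 280, 26])]
260 [(255, [450, 259, 25]), (280, [461, 262, 27]), (300, [469, 264, 25]), (318, [477, 266, 26]), (340, [486, 269, 26]), (380, [502, 273, 26])]
275 [(255, [452, 252, 25]), (280, [462, 255, 26]), (300, [471, 257, 25]), (318, [478, 259, 26]), (340, [488, 262, 26]), (380, [504, 267, 26])]
290 [(255, [453, 245, 26]), (280, [464, 248, 26]), (300, [471, 261, 50]), (318, [477, 263, 50]), (340, [487, 262, 42]), (380, [507, 260, 26])]
310 [(255, [456, 236, 26]), (280, [466, 255, 58]), (300, [472, 262, 67]), (318, [477, 263, 67]), (340, [486, 261, 58]), (380, [510, 251, 26])]
330 [(255, [458, 226, 26]), (280, [466, 261, 81]), (300, [472, 262, 80]), (318, [479, 258, 70]), (340, [483, 266, 81]), (380, [513, 241, 26])]
350 [(255, [461, 264, 98]), (280, [467, 262, 92]), (300, [473, 262, 90]), (318, [480, 252, 72]), (340, [483, 265, 91]), (380, [490, 272, 98])]
370 [(255, [462, 265, 106]), (280, [468, 266, 106]), (300, [473, 263, 101]), (318, [483, 244, 71]), (340, [480, 270, 106]), (380, [489, 272, 106])]
[ 0.419 -0.008  1.686 -0.     1.464  0.147]
```

View pics/m5.png

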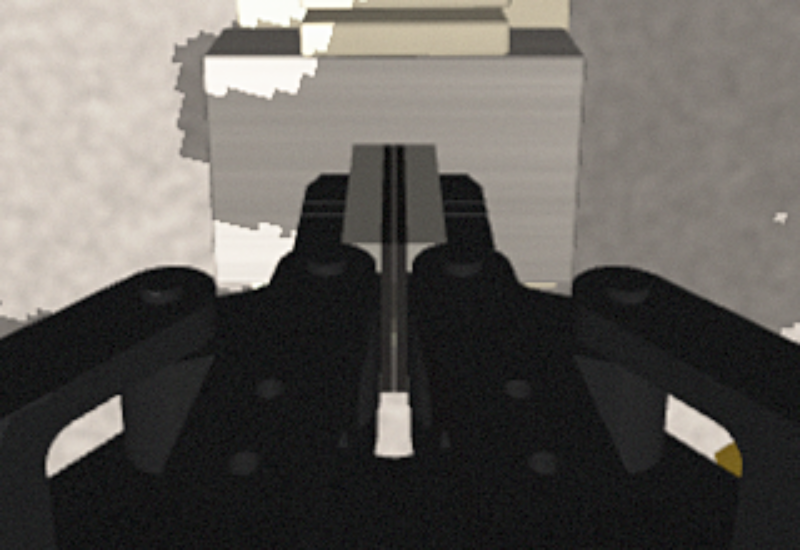

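The fingers closed in free air. Depth on the closed pads puts the tips around z≈0.035–0.04, although tip_reach implies z≈0.001. The plate didn't move. A gentle touch on the plate top with the shut jaws will show the true tip offset.

```bash
python3 -m crank '[{"delta_pos":[0,0,0.003],"spin":0,"claw":0},{"delta_pos":[0,0,0],"spin":0,"claw":0}]' | egrep "eef_pos|force"
python3 -m crank '[{"delta_pos":[0,0,0.002],"spin":0,"claw":0},{"delta_pos":[0,0,0],"spin":0,"claw":0}]' | egrep "eef_pos|force"
python3 - <<'E'
from h import *
st(); d=env.grab_frame("scene"); P=pts(d); Q=P[(d["depth"]>0)&(np.hypot(P[...,0]-.481,P[...,1]-.252)<.02)]
a=d["color"]; M=(a.max(2)<60)&(np.hypot(P[...,0]-.481,P[...,1]-.252)<.03)&(P[...,2]>.028); print("dark finger z",np.percentile(P[M][:,2],[0,2,10,50]).round(3),M.sum())
E
```

```text
eef_pos: [0.4809, 0.2515, 0.0197]
ft_force: [-0.4, 0.4, -0.2]
eef_pos: [0.481, 0.2516, 0.0178]
ft_force: [-0.3, 0.0, -0.3]
t 4.35 pos [0.481  0.2516 0.0178] th 0.272 tilt [-0.0006 -0.0003] F [-0.3  0.  -0.3] w 0.0001 j6 0.15
dark finger z [0.029 0.039 0.052 0.094] 435
```

```bash
python3 -m crank '[{"delta_pos":[0,0,0.002],"spin":0,"claw":0},{"delta_pos":[0,0,0],"spin":0,"claw":0}]' | egrep "eef_pos|force"
python3 -m crank '[{"delta_pos":[0,0,0.002],"spin":0,"claw":0},{"delta_pos":[0,0,0],"spin":0,"claw":0}]' | egrep "eef_pos|force"
python3 -m crank '[{"delta_pos":[0,0,0.001],"spin":0,"claw":0},{"delta_pos":[0,0,0],"spin":0,"claw":0}]' | egrep "eef_pos|force"
python3 - <<'E'
from h import *
st(); d,a=wsnap("pics/w5.png"); print(d["mtx"][:,2],d["T_tool_cam"].round(4))
P=pts(d); T=d["T_tool_cam"]; w=P.copy()
C=np.c_[P.reshape(-1,3),np.ones(480*640)]@d["camera_from_world"].T@T.T; C=C.reshape(480,640,4)
for v in range(262,320,6): print(v,[(C[v,u,:3]*1000).round(1).tolist() for u in (308,322)], d["depth"][v,308])
E
```

```text
eef_pos: [0.4812, 0.2517, 0.0162]
ft_force: [0.4, 0.5, -0.1]
eef_pos: [0.4813, 0.2517, 0.016]
ft_force: [-4.6, -1.6, 9.2]
eef_pos: [0.4814, 0.2518, 0.016]
ft_force: [-6.1, -3.1, 13.9]
t 5.0 pos [0.4814 0.2518 0.016 ] th 0.2721 tilt [0.001  0.0003] F [-6.1 -3.1 13.9] w 0.0002 j6 0.15
[317.13976517 234.82648019   1.        ] [[ 1.000e+00  2.000e-04  1.000e-04 -1.000e-03]
 [-2.000e-04  9.644e-01  2.646e-01 -6.750e-02]
 [-0.000e+00 -2.646e-01  9.644e-01 -1.526e-01]
 [ 0.000e+00  0.000e+00  0.000e+00  1.000e+00]]
262 [[-4.8, -16.9, -10.2], [-1.0, -67.5, -152.6]] 0.15069126
268 [[-4.8, -14.1, -9.8], [1.0, -14.1, -9.8]] 0.15187366
274 [[-4.8, -11.5, -10.0], [1.0, -11.6, -10.4]] 0.1523051
280 [[-4.7, -11.4, -16.4], [0.9, -11.9, -17.6]] 0.14617622
286 [[-4.5, -12.1, -23.8], [0.8, -12.0, -23.8]] 0.13882342
292 [[-4.4, -11.7, -28.6], [0.8, -11.8, -28.8]] 0.13437435
298 [[-4.3, -11.1, -32.4], [0.7, -11.2, -32.6]] 0.1307815
304 [[-4.1, -11.9, -38.8], [0.7, -11.5, -38.0]] 0.124470696
310 [[-4.0, -11.5, -42.4], [0.6, -11.8, -43.0]] 0.12105092
316 [[-3.9, -11.8, -47.1], [0.5, -12.3, -48.1]] 0.11644752
```

Contact came at eef z = 0.016 on the plate's 0.026 top. So the shut tips sit 10 mm behind the reported TCP, and about 22 mm behind when open, as the wrist depth also showed. I'll use that measured offset, so gripping at tip z≈0.010 needs eef z≈-0.008.

```bash
python3 -m crank '[{"delta_pos":[0,0,-0.035],"spin":0,"claw":0},{"delta_pos":[0,0,0],"spin":0,"claw":1},{"delta_pos":[0,0,0],"spin":0,"claw":1},{"delta_pos":[0,0,0],"spin":0,"claw":1},{"delta_pos":[0,0,0],"spin":0,"claw":1}]' | egrep "eef_pos|force|width"
python3 -m crank '[{"delta_pos":[0,0,0.02],"spin":0,"claw":1},{"delta_pos":[0,0,0.015],"spin":0,"claw":1},{"delta_pos":[0,0,0],"spin":0,"claw":1}]' | egrep "eef_pos|force|width"
python3 - <<'E'
from h import *
st(); d,a=wsnap("pics/w6.png"); T=d["T_tool_cam"]
P=pts(d);C=np.c_[P.reshape(-1,3),np.ones(480*640)]@d["camera_from_world"].T@T.T; C=C.reshape(480,640,4)
m=(d["depth"]>0)&(abs(C[...,1])<.03)&(P[...,2]>.02)&(P[...,2]<.03)
print("plate tool x range",np.percentile(C[m][:,0],[1,99]),"y",np.percentile(C[m][:,1],[1,99]))
f=(abs(C[...,1]+.0115)<.002)&(C[...,2]>-.045)&(C[...,2]<-.015)
for s in(-1,1):
    q=C[f&(s*C[...,0]>.03)&(s*C[...,0]<.07)]; print("finger x",np.percentile(s*q[:,0],[2,98]),"tip z",q[:,2].max())
E
```

```text
eef_pos: [0.4804, 0.2513, 0.0468]
ft_force: [0.8, 0.1, 0.1]
grip_width: 0.0581
eef_pos: [0.4789, 0.2506, 0.0094]
ft_force: [-0.0, -0.2, -0.7]
grip_width: 0.0855
t 5.85 pos [0.4789 0.2506 0.0094] th 0.2719 tilt [-0.0062 -0.0027] F [-0.  -0.2 -0.7] w 0.0855 j6 0.15
plate tool x range [-0.03056161  0.03358921] y [-0.02375222  0.02254064]
finger x [0.0304334  0.05006056] tip z -0.015286996316810242
finger x [0.03062093 0.04829747] tip z -0.015402530893559974
```

```bash
python3 -m crank '[{"delta_pos":[0.001,0,0.010],"spin":0,"claw":1},{"delta_pos":[0,0,0.008],"spin":0,"claw":1},{"delta_pos":[0,0,0],"spin":0,"claw":1},{"delta_pos":[0,0,0],"spin":0,"claw":0},{"delta_pos":[0,0,0],"spin":0,"claw":0},{"delta_pos":[0,0,0],"spin":0,"claw":0},{"delta_pos":[0,0,0],"spin":0,"claw":0},{"delta_pos":[0,0,0],"spin":0,"claw":0}]' | egrep "eef_pos|force|width"
python3 -c "
from h import *
st()"
```

```text
eef_pos: [0.4826, 0.2522, -0.004]
ft_force: [-0.7, -0.8, 3.7]
grip_width: 0.0643
t 6.7 pos [ 0.4826  0.2522 -0.004 ] th 0.2721 tilt [0.0012 0.0005] F [-0.7 -0.8  3.7] w 0.0643 j6 0.15
```

Gripped at 64 mm width. I'll lift and carry it to the mat.

```bash
python3 -m crank '[{"delta_pos":[0,0,-0.02],"spin":0,"claw":0},{"delta_pos":[0,0,-0.03],"spin":0,"claw":0},{"delta_pos":[0,0,-0.03],"spin":0,"claw":0},{"delta_pos":[0,0,0],"spin":0,"claw":0},{"delta_pos":[0,0,0],"spin":0,"claw":0}]' | egrep "eef_pos|force|width"
python3 -m crank '[{"delta_pos":[-0.01,0.02,0],"spin":0,"claw":0},{"delta_pos":[-0.014,0.035,0],"spin":0,"claw":0},{"delta_pos":[-0.014,0.036,0],"spin":0,"claw":0},{"delta_pos":[-0.014,0.036,0],"spin":0,"claw":0},{"delta_pos":[-0.014,0.036,0],"spin":0,"claw":0},{"delta_pos":[-0.014,0.036,0],"spin":0,"claw":0},{"delta_pos":[-0.014,0.036,0],"spin":0,"claw":0},{"delta_pos":[-0.01,0.03,0],"spin":0,"claw":0},{"delta_pos":[-0.006,0.014,0],"spin":0,"claw":0},{"delta_pos":[0,0,0],"spin":0,"claw":0}]' | egrep "eef_pos|force|width"
python3 - <<'E'
from h import *
d,a=wsnap("pics/w7.png"); st()
t=snap("top","pics/top2.png")["color"][200:320,100:340,::-1]
cv2.imwrite("pics/m7.png",np.hstack([cv2.resize(a,(400,300)),cv2.resize(t,(400,200))[:,:].copy() if 0 else cv2.resize(t,(400,300))]))
E
```

```text
eef_pos: [0.4818, 0.2518, 0.074]
ft_force: [-0.2, -0.1, -5.7]
grip_width: 0.0643
eef_pos: [0.4493, -0.048, 0.072]
ft_force: [0.2, 0.5, -4.9]
grip_width: 0.0646
t 8.25 pos [ 0.4496 -0.0467  0.0724] th 0.2698 tilt [-0.0045  0.0012] F [-0.6  1.1 -4.7] w 0.0646 j6 -0.45
```

View pics/m7.png

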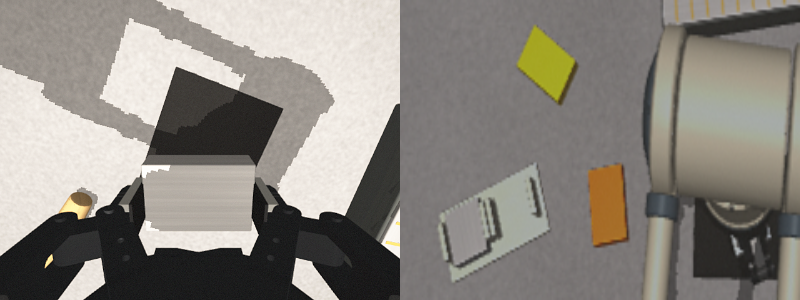

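The plate is held level between the pads and the rack view shows the short plate undisturbed. Lowering onto the mat.

```bash
python3 -m crank '[{"delta_pos":[0,0,0.02],"spin":0,"claw":0},{"delta_pos":[0,0,0.03],"spin":0,"claw":0},{"delta_pos":[0,0,0.02],"spin":0,"claw":0},{"delta_pos":[0,0,0],"spin":0,"claw":0},{"delta_pos":[0,0,0],"spin":0,"claw":0}]' | egrep "eef_pos|force"
python3 -m crank '[{"delta_pos":[0,0,0.003],"spin":0,"claw":0},{"delta_pos":[0,0,0.003],"spin":0,"claw":0},{"delta_pos":[0,0,0],"spin":0,"claw":0}]' | egrep "eef_pos|force"
python3 -m crank '[{"delta_pos":[0,0,0.002],"spin":0,"claw":0},{"delta_pos":[0,0,0],"spin":0,"claw":0}]' | egrep "eef_pos|force"
python3 -m crank '[{"delta_pos":[0,0,0.002],"spin":0,"claw":0},{"delta_pos":[0,0,0],"spin":0,"claw":0}]' | egrep "eef_pos|force"
```

```text
eef_pos: [0.4508, -0.0454, 0.0048]
ft_force: [0.6, -0.1, -4.5]
eef_pos: [0.4514, -0.0463, -0.0003]
ft_force: [0.1, 1.5, -5.9]
eef_pos: [0.4511, -0.0464, -0.0027]
ft_force: [0.0, 0.4, -5.6]
eef_pos: [0.451, -0.0464, -0.005]
ft_force: [-0.8, -1.2, -4.5]
```

```bash
python3 -m crank '[{"delta_pos":[0,0,0.002],"spin":0,"claw":0},{"delta_pos":[0,0,0],"spin":0,"claw":0}]' | egrep "eef_pos|force"
python3 -m crank '[{"delta_pos":[0,0,0.001],"spin":0,"claw":0},{"delta_pos":[0,0,0],"spin":0,"claw":0}]' | egrep "eef_pos|force"
```

```text
eef_pos: [0.4511, -0.0464, -0.0069]
ft_force: [0.2, 0.1, -3.8]
eef_pos: [0.4512, -0.0464, -0.0069]
ft_force: [-4.5, 0.9, 3.1]
```

Contact at eef z = -0.007, as predicted. I'll release, rise and spin 90° (+1.571).

```bash
python3 -m crank '[{"delta_pos":[0,0,0],"spin":0,"claw":1},{"delta_pos":[0,0,0],"spin":0,"claw":1},{"delta_pos":[0,0,0],"spin":0,"claw":1},{"delta_pos":[0,0,0],"spin":0,"claw":1},{"delta_pos":[0,0,-0.03],"spin":0,"claw":1},{"delta_pos":[0,0,-0.04],"spin":0,"claw":1}]' | egrep "eef_pos|force|width"
python3 -m crank '[{"delta_pos":[0,0,0],"spin":0.15,"claw":1},{"delta_pos":[0,0,0],"spin":0.15,"claw":1},{"delta_pos":[0,0,0],"spin":0.15,"claw":1},{"delta_pos":[0,0,0],"spin":0.15,"claw":1},{"delta_pos":[0,0,0],"spin":0.15,"claw":1},{"delta_pos":[0,0,0],"spin":0.15,"claw":1},{"delta_pos":[0,0,0],"spin":0.15,"claw":1},{"delta_pos":[0,0,0],"spin":0.15,"claw":1},{"delta_pos":[0,0,0],"spin":0.15,"claw":1},{"delta_pos":[0,0,0],"spin":0.15,"claw":1}]' | egrep "eef_pos|force"
python3 -m crank '[{"delta_pos":[0,0,0],"spin":0.071,"claw":1},{"delta_pos":[0,0,0],"spin":0,"claw":1},{"delta_pos":[0,0,0],"spin":0,"claw":1}]' | egrep "eef_pos|force"
python3 - <<'E'
from h import *
o,th=st(); d,a=wsnap("pics/w8.png"); P=pts(d);Z=P[...,2]
m=(d["depth"]>0)&(np.hypot(P[...,0]-.451,P[...,1]+.046)<.055)&(Z>.016)&(Z<.028)
R=rect(d,m,.023,"plate"); go(R[0][0]/1e3,R[0][1]/1e3,.0,th)
E
```

```text
eef_pos: [0.4494, -0.0461, 0.0606]
ft_force: [1.4, 0.3, 0.6]
grip_width: 0.0855
eef_pos: [0.4512, -0.0464, 0.0623]
ft_force: [0.4, 0.3, -0.2]
eef_pos: [0.4512, -0.0464, 0.0623]
ft_force: [0.3, -0.5, 0.4]
t 11.8 pos [ 0.4512 -0.0464  0.0623] th -1.2969 tilt [ 0.0002 -0.    ] F [ 0.3 -0.5  0.4] w 0.0856 j6 1.12
plate [ 277  199   82  115 8965] rect [450.7 -46. ] [66.6 43.8] 15.66
t 11.85 pos [ 0.4512 -0.0464  0.0623] th -1.2971 tilt [0.0001 0.    ] F [-0.4  0.1  0.5] w 0.0853 j6 1.12
spin -0.0003 then tool delta [-0.0005  0.0003  0.0623]
```

The plate lies at (450.7, -46.0), square to the jaws. Before regripping I'll part-close the jaws in the air to measure how far the tips reach at about 44 mm opening.

```bash
python3 -m crank '[{"delta_pos":[0,0,0],"spin":0,"claw":0.52},{"delta_pos":[0,0,0],"spin":0,"claw":0.52},{"delta_pos":[0,0,0],"spin":0,"claw":0.52},{"delta_pos":[0,0,0],"spin":0,"claw":0.52}]' | egrep "eef_pos|width"
python3 - <<'E'
from h import *
d,a=wsnap("pics/w9.png"); T=d["T_tool_cam"]
P=pts(d);C=np.c_[P.reshape(-1,3),np.ones(480*640)]@d["camera_from_world"].T@T.T; C=C.reshape(480,640,4)
f=(d["depth"]>0)&(abs(C[...,1]+.0115)<.0012)&(C[...,2]<-.005)&(C[...,2]>-.06)
for s in(-1,1):
    q=C[f&(s*C[...,0]>.01)&(s*C[...,0]<.06)]; print("pad x",np.percentile(s*q[:,0],[1,50,99]).round(4),"tip z",np.sort(q[:,2])[-40::8].round(4))
E
```

```text
eef_pos: [0.4511, -0.0464, 0.0623]
grip_width: 0.0444
pad x [0.0228 0.0288 0.0521] tip z [-0.0281 -0.0257 -0.024  -0.0218 -0.0191]
pad x [0.0219 0.0281 0.0513] tip z [-0.0274 -0.0255 -0.0237 -0.0226 -0.02  ]
```

Tips at 44 mm opening are about 17 mm behind the TCP, so gripping at eef z≈-0.0045 leaves about 3 mm over the fence.

```bash
python3 -m crank '[{"delta_pos":[0,0,0],"spin":0,"claw":0.85},{"delta_pos":[0,0,0],"spin":0,"claw":0.85},{"delta_pos":[0,0,0.02],"spin":0,"claw":0.85},{"delta_pos":[0,0,0.027],"spin":0,"claw":0.85},{"delta_pos":[0,0,0.02],"spin":0,"claw":0.85},{"delta_pos":[0,0,0],"spin":0,"claw":0.85},{"delta_pos":[0,0,0],"spin":0,"claw":0.85}]' | egrep "eef_pos|force|width"
python3 -m crank '[{"delta_pos":[0,0,0],"spin":0,"claw":0},{"delta_pos":[0,0,0],"spin":0,"claw":0},{"delta_pos":[0,0,0],"spin":0,"claw":0},{"delta_pos":[0,0,0],"spin":0,"claw":0},{"delta_pos":[0,0,0],"spin":0,"claw":0}]' | egrep "eef_pos|force|width"
```

```text
eef_pos: [0.4511, -0.0464, -0.0044]
ft_force: [-0.9, -0.4, 0.0]
grip_width: 0.0723
eef_pos: [0.4524, -0.0465, -0.0027]
ft_force: [-0.0, 0.7, 5.5]
grip_width: 0.0425
```

Gripped at 42.5 mm. I'll lift, spin to the chuck's yaw and move to where the wrist camera can see the chuck's corner. The wrist measurement proved right at the rack, while the top view was about 5 mm off.

```bash
python3 -m crank '[{"delta_pos":[0,0,-0.02],"spin":0,"claw":0},{"delta_pos":[0,0,-0.04],"spin":0,"claw":0},{"delta_pos":[0,0,-0.045],"spin":0,"claw":0},{"delta_pos":[0,0,-0.045],"spin":0,"claw":0},{"delta_pos":[0,0,-0.03],"spin":0,"claw":0},{"delta_pos":[0,0,-0.02],"spin":0,"claw":0},{"delta_pos":[0,0,0],"spin":0,"claw":0}]' | egrep "eef_pos|force|width"
python3 -m crank '[{"delta_pos":[0,0,0],"spin":-0.1,"claw":0},{"delta_pos":[0,0,0],"spin":-0.14,"claw":0},{"delta_pos":[0,0,0],"spin":-0.14,"claw":0},{"delta_pos":[0,0,0],"spin":-0.14,"claw":0},{"delta_pos":[0,0,0],"spin":-0.14,"claw":0},{"delta_pos":[0,0,0],"spin":-0.14,"claw":0},{"delta_pos":[0,0,0],"spin":-0.14,"claw":0},{"delta_pos":[0,0,0],"spin":-0.14,"claw":0},{"delta_pos":[0,0,0],"spin":-0.14,"claw":0},{"delta_pos":[0,0,0],"spin":-0.11,"claw":0}]' | egrep "eef_pos|force"
python3 -m crank '[{"delta_pos":[0.02,0.01,0],"spin":0,"claw":0},{"delta_pos":[0.033,0.018,0],"spin":0,"claw":0},{"delta_pos":[0.033,0.018,0],"spin":0,"claw":0},{"delta_pos":[0.033,0.018,0],"spin":0,"claw":0},{"delta_pos":[0.033,0.018,0],"spin":0,"claw":0},{"delta_pos":[0.013,0.007,0],"spin":0,"claw":0},{"delta_pos":[0,0,0],"spin":0,"claw":0},{"delta_pos":[0,0,0],"spin":0,"claw":0}]' | egrep "eef_pos|force|width"
python3 - <<'E'
from h import *
o,th=st(); d,a=wsnap("pics/w10.png"); P=pts(d);Z=P[...,2]; ok=d["depth"]>0
X,Y=P[...,0],P[...,1]
near=ok&(abs(X-.685)<.1)&(abs(Y+.05)<.12)
rect(d,near&(Z>.046)&(Z<.054),.05,"chuck top")
rect(d,near&(Z>.0565)&(Z<.0625)&(abs(X-.685)<.04)&(abs(Y+.05)<.05),.06,"base",1)
rect(d,near&(Z>.0638)&(Z<.069)&(X<.68),.066,"fence",1); rect(d,near&(Z>.091)&(Z<.1)&(Y>-.03),.095,"stop",1); rect(d,near&(Z>.091)&(Z<.1)&(Y<-.08),.095,"post",1)
E
```

```text
eef_pos: [0.4522, -0.0466, 0.1983]
ft_force: [0.6, 0.1, -4.7]
grip_width: 0.042
eef_pos: [0.4503, -0.0462, 0.1924]
ft_force: [-0.3, -0.3, -4.2]
eef_pos: [0.6178, -0.1299, 0.1927]
ft_force: [-0.6, -0.3, -4.6]
grip_width: 0.0427
t 16.0 pos [ 0.6178 -0.1299  0.1927] th 0.0309 tilt [-0.0043  0.0013] F [-0.6 -0.3 -4.6] w 0.0427 j6 -0.29
chuck top [  330     0   178   241 27913] rect [687.1 -56.4] [126.5 178.4] 2.27
base [ 386   67   63   95 5398] rect [686.8 -46.5] [42.8 66.5] 2.23
fence [ 369   49   30  129 1914] rect [661.  -47.9] [18.4 88.5] 1.33
stop [ 397   37   73   23 1556] rect [684.4  -8.4] [44.5 12.5] 1.74
post [411 185  23  23 412] rect [ 687.7 -101.3] [15.1 15.5] 5.65
```

View pics/w10.png

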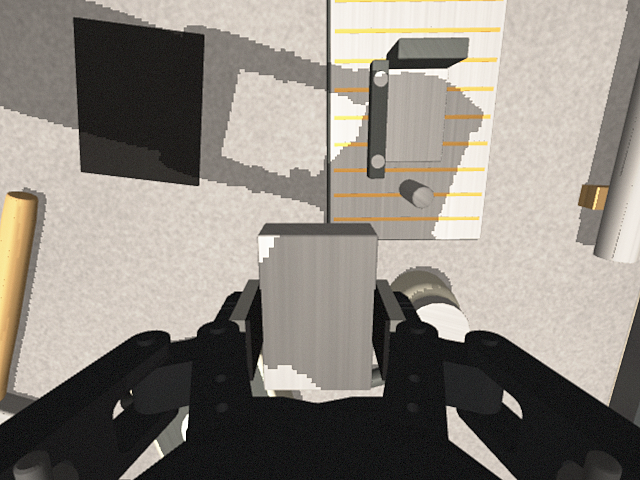

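The wrist view shows base plate, fence and stop cleanly at (414,117), (377,119) and (430,50), and the plate held squarely. Home is about (686.4, -46.8) with yaw 0.038, agreeing between stop, post and base. Next, the held plate's offset in the tool frame.

Run:
```python
from h import *
d=dict(np.load("pics/w10.npz")); P=pts(d); C=(np.c_[P.reshape(-1,3),np.ones(480*640)]@d["camera_from_world"].T@d["T_tool_cam"].T).reshape(480,640,4)[...,:3]
m=(d["depth"]>0)&(abs(C[...,0])<.04)&(abs(C[...,1])<.05)&(abs(C[...,2]+.0257)<.004)
print("plate top tool z",np.median(C[m][:,2]),m.sum())
m=cv2.morphologyEx(m.astype(np.uint8),cv2.MORPH_OPEN,np.ones((3,3)))>0
r=cv2.minAreaRect((C[m][:,:2]*1000).astype(np.float32)); print(r); print(np.percentile(C[m]*1000,[.5,99.5],axis=0).round(1))
go(.6894,-.0497,.13,.038)
```

```text
plate top tool z -0.025559726445762515 18499
((-1.0758743286132812, 0.2933769226074219), (69.6010513305664, 66.69599914550781), 0.06937924027442932)
[[-31.6 -32.7 -28.7]
 [ 29.8  32.7 -22.6]]
t 16.05 pos [ 0.6178 -0.1297  0.1937] th 0.0312 tilt [-0.0028  0.0009] F [ 0.8  0.1 -3.9] w 0.0427 j6 -0.29
spin -0.0068 then tool delta [ 0.0746 -0.0772  0.0637]
```

```bash
python3 -m crank '[{"delta_pos":[0,0,0],"spin":-0.007,"claw":0},{"delta_pos":[0.02,-0.02,0],"spin":0,"claw":0},{"delta_pos":[0.02,-0.022,0],"spin":0,"claw":0},{"delta_pos":[0.02,-0.02,0],"spin":0,"claw":0},{"delta_pos":[0.0146,-0.0152,0],"spin":0,"claw":0},{"delta_pos":[0,0,0.03],"spin":0,"claw":0},{"delta_pos":[0,0,0.034],"spin":0,"claw":0},{"delta_pos":[0,0,0],"spin":0,"claw":0},{"delta_pos":[0,0,0],"spin":0,"claw":0}]' | egrep "eef_pos|force|width"
python3 - <<'E'
from h import *
o,th=st(); d,a=wsnap("pics/w11.png"); P=pts(d);Z=P[...,2]; ok=d["depth"]>0; X,Y=P[...,0],P[...,1]
near=ok&(abs(X-.685)<.06)&(abs(Y+.05)<.12)
rect(d,near&(Z>.091)&(Z<.1)&(Y>-.03),.095,"stop",1);rect(d,near&(Z>.0638)&(Z<.069)&(X<.675),.066,"fence",1)
go(.6894,-.0497,.06,.038)
E
```

```text
eef_pos: [0.6895, -0.0499, 0.1312]
ft_force: [-0.3, -0.3, -3.1]
grip_width: 0.0424
t 16.95 pos [ 0.6895 -0.0499  0.1312] th 0.0384 tilt [-0.0019  0.0003] F [-0.3 -0.3 -3.1] w 0.0424 j6 -0.16
stop [ 272  173   85   24 2022] rect [685.   -7.7] [43.6 11.9] 2.23
fence [258 180  21  51 721] rect [657.8 -25.2] [11.9 30.7] 2.24
t 17.0 pos [ 0.6906 -0.0502  0.1334] th 0.0382 tilt [ 0.0021 -0.0002] F [ 0.6  0.3 -4.1] w 0.0425 j6 -0.16
spin 0.0002 then tool delta [-0.0012 -0.0005  0.0734]
```

```bash
python3 -m crank '[{"delta_pos":[0,0,0.02],"spin":0,"claw":0},{"delta_pos":[0,0,0.025],"spin":0,"claw":0},{"delta_pos":[0,0,0.02],"spin":0,"claw":0},{"delta_pos":[0,0,0.005],"spin":0,"claw":0},{"delta_pos":[0,0,0],"spin":0,"claw":0},{"delta_pos":[0,0,0],"spin":0,"claw":0}]' | egrep "eef_pos|force|width"
python3 -m crank '[{"delta_pos":[0,0,0.003],"spin":0,"claw":0},{"delta_pos":[0,0,0],"spin":0,"claw":0},{"delta_pos":[0,0,0],"spin":0,"claw":0}]' | egrep "eef_pos|force"
python3 -m crank '[{"delta_pos":[0,0,0.002],"spin":0,"claw":0},{"delta_pos":[0,0,0],"spin":0,"claw":0}]' | egrep "eef_pos|force"
python3 -c "
from h import *
st()"
```

```text
eef_pos: [0.6917, -0.0504, 0.0643]
ft_force: [0.3, -0.0, -3.4]
grip_width: 0.0423
eef_pos: [0.6906, -0.0502, 0.0588]
ft_force: [-0.7, 0.6, -4.4]
eef_pos: [0.6903, -0.0502, 0.0559]
ft_force: [0.2, -0.1, -4.8]
t 18.1 pos [ 0.6903 -0.0502  0.0559] th 0.038 tilt [-0.0006  0.0001] F [ 0.2 -0.1 -4.8] w 0.0423 j6 -0.16
```

```bash
python3 -m crank '[{"delta_pos":[0,0,0.001],"spin":0,"claw":0},{"delta_pos":[0,0,0],"spin":0,"claw":0}]' | egrep "eef_pos|force"
python3 -m crank '[{"delta_pos":[0,0,0.001],"spin":0,"claw":0},{"delta_pos":[0,0,0],"spin":0,"claw":0}]' | egrep "eef_pos|force"
python3 -m crank '[{"delta_pos":[-0.002,0,0],"spin":0,"claw":0},{"delta_pos":[-0.001,0,0],"spin":0,"claw":0},{"delta_pos":[0,0,0],"spin":0,"claw":0}]' | egrep "eef_pos|force"
python3 -m crank '[{"delta_pos":[-0.001,0,0],"spin":0,"claw":0},{"delta_pos":[0,0,0],"spin":0,"claw":0}]' | egrep "eef_pos|force"
```

```text
eef_pos: [0.6903, -0.0502, 0.055]
ft_force: [-0.4, 0.4, -4.6]
eef_pos: [0.6905, -0.0502, 0.0545]
ft_force: [-0.3, 0.4, -4.9]
eef_pos: [0.6876, -0.0504, 0.0545]
ft_force: [0.9, -0.6, -3.7]
eef_pos: [0.6876, -0.0504, 0.0545]
ft_force: [5.8, 0.6, -6.2]
```

The fence is touched at eef x = 0.6876. Now toward the stop (world +y = tool -y).

```bash
python3 -m crank '[{"delta_pos":[-0.001,-0.002,0.0005],"spin":0,"claw":0},{"delta_pos":[0,0,0],"spin":0,"claw":0}]' | egrep "eef_pos|force"
python3 -m crank '[{"delta_pos":[0,-0.001,0],"spin":0,"claw":0},{"delta_pos":[0,0,0],"spin":0,"claw":0}]' | egrep "eef_pos|force"
python3 -m crank '[{"delta_pos":[0,-0.001,0],"spin":0,"claw":0},{"delta_pos":[0,0,0],"spin":0,"claw":0}]' | egrep "eef_pos|force"
python3 -c "
from h import *
st()"
```

```text
eef_pos: [0.6875, -0.0494, 0.0547]
ft_force: [8.5, -2.8, -5.5]
eef_pos: [0.6875, -0.0486, 0.0548]
ft_force: [7.2, -3.3, -6.6]
eef_pos: [0.6875, -0.0477, 0.0549]
ft_force: [8.4, -3.5, -5.7]
t 19.6 pos [ 0.6875 -0.0477  0.0549] th 0.0375 tilt [ 0.006  -0.0022] F [ 8.4 -3.5 -5.7] w 0.0426 j6 -0.16
```

```bash
python3 -m crank '[{"delta_pos":[0,-0.001,0],"spin":0,"claw":0},{"delta_pos":[0,0,0],"spin":0,"claw":0}]' | egrep "eef_pos|force"
python3 -m crank '[{"delta_pos":[0,-0.001,0],"spin":0,"claw":0},{"delta_pos":[0,0,0],"spin":0,"claw":0}]' | egrep "eef_pos|force"
python3 -m crank '[{"delta_pos":[0,-0.001,0],"spin":0,"claw":0},{"delta_pos":[0,0,0],"spin":0,"claw":0}]' | egrep "eef_pos|force"
python3 -c "
from h import *
st()"
```

```text
eef_pos: [0.6874, -0.0467, 0.0549]
ft_force: [7.8, -3.6, -5.8]
eef_pos: [0.6874, -0.0467, 0.0549]
ft_force: [7.9, -6.0, -6.1]
eef_pos: [0.6874, -0.0467, 0.055]
ft_force: [8.9, -9.2, -5.2]
t 20.2 pos [ 0.6874 -0.0467  0.055 ] th 0.0364 tilt [ 0.0063 -0.0052] F [ 8.9 -9.2 -5.2] w 0.0427 j6 -0.15
```

Stop contact came at y = -0.0467, matching vision. Now I'll press down to seat it.

```bash
python3 -m crank '[{"delta_pos":[0,0,0.001],"spin":0,"claw":0},{"delta_pos":[0,0,0],"spin":0,"claw":0}]' | egrep "eef_pos|force"
python3 -m crank '[{"delta_pos":[0,0,0.001],"spin":0,"claw":0},{"delta_pos":[0,0,0],"spin":0,"claw":0}]' | egrep "eef_pos|force"
python3 -m crank '[{"delta_pos":[0,0,0.001],"spin":0,"claw":0},{"delta_pos":[0,0,0],"spin":0,"claw":0}]' | egrep "eef_pos|force"
python3 -c "
from h import *
st()"
```

```text
eef_pos: [0.6875, -0.0467, 0.0549]
ft_force: [6.8, -9.4, -2.1]
eef_pos: [0.6874, -0.0467, 0.0546]
ft_force: [6.7, -8.1, 0.5]
eef_pos: [0.6875, -0.0467, 0.0545]
ft_force: [3.6, -8.9, 3.4]
t 20.8 pos [ 0.6875 -0.0467  0.0545] th 0.0362 tilt [ 0.0074 -0.0051] F [ 3.6 -8.9  3.4] w 0.0422 j6 -0.15
```

```bash
python3 -m crank '[{"delta_pos":[-0.001,0,0],"spin":0,"claw":0},{"delta_pos":[0,0,0],"spin":0,"claw":0}]' | egrep "eef_pos|force"
python3 -m crank '[{"delta_pos":[0,0,0],"spin":0,"claw":0.6},{"delta_pos":[0.001,0,-0.001],"spin":0,"claw":0.7},{"delta_pos":[0.002,0.002,-0.002],"spin":0,"claw":0.75},{"delta_pos":[0,0,0],"spin":0,"claw":0.75},{"delta_pos":[0,0,-0.02],"spin":0,"claw":0.75},{"delta_pos":[0,0,-0.04],"spin":0,"claw":0.75},{"delta_pos":[0,0,-0.04],"spin":0,"claw":0.75},{"delta_pos":[0,0.04,0],"spin":0,"claw":0.75},{"delta_pos":[0,0.04,0],"spin":0,"claw":0.75},{"delta_pos":[0,0,0],"spin":0,"claw":0.75}]' | egrep "eef_pos|force|width"
python3 -m crank '[{"delta_pos":[0,0,0],"spin":0,"claw":0.75},{"delta_pos":[0,0,0],"spin":0,"claw":0.75}]' >/dev/null
python3 - <<'E'
from h import *
o,th=st(); d,a=wsnap("pics/w12.png"); P=pts(d);Z=P[...,2]; ok=d["depth"]>0; X,Y=P[...,0],P[...,1]
near=ok&(abs(X-.685)<.06)&(abs(Y+.05)<.1)
rect(d,near&(Z>.076)&(Z<.084)&(Y<-.012)&(X>.65),.08,"plate top"); rect(d,near&(Z>.091)&(Z<.1)&(Y>-.03),.095,"stop",1);rect(d,near&(Z>.0638)&(Z<.069)&(X<.672),.066,"fence",1); rect(d,near&(Z>.055)&(Z<.0625)&(X>.695),.06,"base?",1)
m=near&(abs(X-.686)<.018)&(abs(Y+.047)<.028)&(Z>.07); q=P[m]; c=np.linalg.lstsq(np.c_[q[:,:2]-[.686,-.047],np.ones(len(q))],q[:,2],rcond=None)[0]; print("plane",c.round(4))
y,x=np.nonzero(near); y0,y1,x0,x1=y.min(),y.max(),x.min(),x.max(); cr=a[max(0,y0):y1,x0:x1]; s=min(800/cr.shape[1],600/cr.shape[0]); cv2.imwrite("pics/m12.png",cv2.resize(cr,None,fx=s,fy=s,interpolation=cv2.INTER_CUBIC)); print(x0,x1,y0,y1)
E
```

```text
eef_pos: [0.6875, -0.0467, 0.0546]
ft_force: [8.4, -8.3, 1.8]
eef_pos: [0.6899, -0.1302, 0.1538]
ft_force: [0.1, 0.8, -0.4]
grip_width: 0.0637
t 22.2 pos [ 0.6902 -0.1244  0.1535] th 0.0386 tilt [-0.0006  0.0006] F [-0.5  0.  -0. ] w 0.0641 j6 -0.27
plate top [ 281   55   77  119 8806] rect [687.2 -46.8] [43.8 66.1] 2.27
stop [ 276   25   85   27 2213] rect [685.   -8.7] [43.8 12.3] 2.22
fence [ 262   52   23  138 2291] rect [658.7 -51.7] [11.8 82.3] 2.25
base? [328 197   1   1   1] rect [695.4 -97.7] [0. 0.] 0.0
plane [-0.0002  0.0005  0.0799]
0 639 0 479
```

View pics/m12.png

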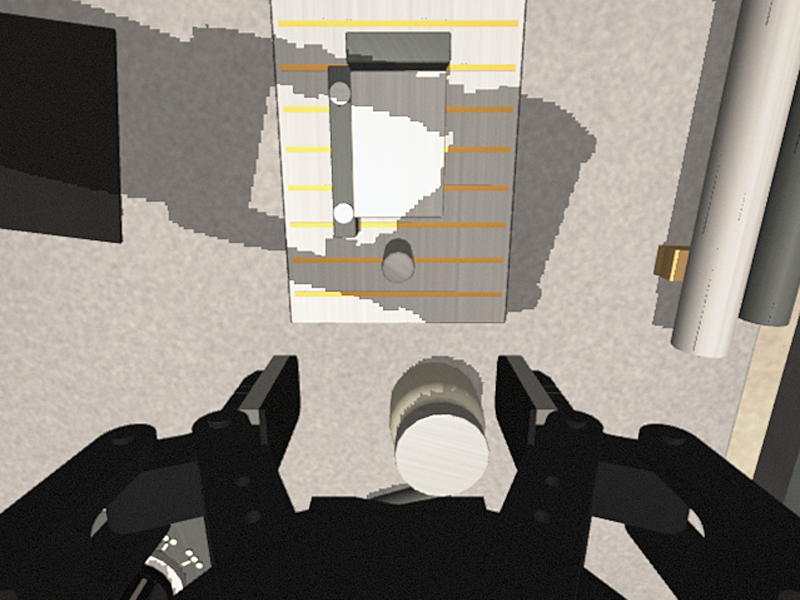

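The plate lies level at z = 0.080 with yaw 2.27°, against 2.23° for stop and fence, and its stop side is in contact. Vision leaves up to about 0.5 mm of doubt at the fence, for base plate and long plate alike. There is ample time, so I'll nudge both plates together against the fence with the shut fingers' flat side.

```bash
python3 -m crank '[{"delta_pos":[0,0,0],"spin":0.15,"claw":0},{"delta_pos":[0,0,0],"spin":0.15,"claw":0},{"delta_pos":[0,0,0],"spin":0.15,"claw":0},{"delta_pos":[0,0,0],"spin":0.15,"claw":0},{"delta_pos":[0,0,0],"spin":0.15,"claw":0},{"delta_pos":[0,0,0],"spin":0.15,"claw":0},{"delta_pos":[0,0,0],"spin":0.15,"claw":0},{"delta_pos":[0,0,0],"spin":0.15,"claw":0},{"delta_pos":[0,0,0],"spin":0.15,"claw":0},{"delta_pos":[0,0,0],"spin":0.15,"claw":0}]' | egrep "eef_pos|force"
python3 -m crank '[{"delta_pos":[0,0,0],"spin":0.071,"claw":0},{"delta_pos":[0,0,0],"spin":0,"claw":0}]' | egrep "eef_pos|width"
python3 -c "
from h import *
o,th=st(); go(.732,-.045,.044,th)"
```

```text
eef_pos: [0.6904, -0.1237, 0.1538]
ft_force: [-0.5, -0.6, -0.2]
eef_pos: [0.6904, -0.1239, 0.1538]
grip_width: -0.0004
t 23.45 pos [ 0.6904 -0.1239  0.1538] th -1.5317 tilt [-0.      0.0002] F [ 0.2 -0.4  0.7] w -0.0004 j6 1.31
t 23.45 pos [ 0.6904 -0.1239  0.1538] th -1.5317 tilt [-0.      0.0002] F [ 0.2 -0.4  0.7] w -0.0004 j6 1.31
spin 0.0 then tool delta [-0.0772 -0.0447  0.1098]
```

```bash
python3 -m crank '[{"delta_pos":[-0.02,-0.012,0],"spin":0,"claw":0},{"delta_pos":[-0.02,-0.012,0],"spin":0,"claw":0},{"delta_pos":[-0.02,-0.012,0],"spin":0,"claw":0},{"delta_pos":[-0.017,-0.009,0],"spin":0,"claw":0},{"delta_pos":[0,0,0.03],"spin":0,"claw":0},{"delta_pos":[0,0,0.04],"spin":0,"claw":0},{"delta_pos":[0,0,0.03],"spin":0,"claw":0},{"delta_pos":[0,0,0.01],"spin":0,"claw":0},{"delta_pos":[0,0,0],"spin":0,"claw":0}]' | egrep "eef_pos|force"
python3 -m crank '[{"delta_pos":[0,0.003,0],"spin":0,"claw":0},{"delta_pos":[0,0.003,0],"spin":0,"claw":0},{"delta_pos":[0,0,0],"spin":0,"claw":0}]' | egrep "eef_pos|force"
python3 -m crank '[{"delta_pos":[0,0.003,0],"spin":0,"claw":0},{"delta_pos":[0,0,0],"spin":0,"claw":0}]' | egrep "eef_pos|force"
```

```text
eef_pos: [0.7316, -0.0459, 0.0429]
ft_force: [0.2, 0.4, 0.7]
eef_pos: [0.7265, -0.0469, 0.0451]
ft_force: [0.3, -0.3, 0.0]
eef_pos: [0.7232, -0.0471, 0.0441]
ft_force: [-1.0, 0.4, -0.2]
```

```bash
python3 -m crank '[{"delta_pos":[0,0.001,0],"spin":0,"claw":0},{"delta_pos":[0,0,0],"spin":0,"claw":0}]' | egrep "eef_pos|force"
python3 -m crank '[{"delta_pos":[0,0.001,0],"spin":0,"claw":0},{"delta_pos":[0,0,0],"spin":0,"claw":0}]' | egrep "eef_pos|force"
python3 -m crank '[{"delta_pos":[0,0.001,0],"spin":0,"claw":0},{"delta_pos":[0,0,0],"spin":0,"claw":0}]' | egrep "eef_pos|force"
python3 -m crank '[{"delta_pos":[0,0.001,0],"spin":0,"claw":0},{"delta_pos":[0,0,0],"spin":0,"claw":0}]' | egrep "eef_pos|force"
```

```text
eef_pos: [0.7223, -0.0471, 0.0438]
ft_force: [0.6, 0.1, 0.4]
eef_pos: [0.7213, -0.0471, 0.0438]
ft_force: [0.8, -0.1, 0.2]
eef_pos: [0.7205, -0.0471, 0.0437]
ft_force: [1.1, 0.6, 0.4]
eef_pos: [0.7205, -0.0471, 0.044]
ft_force: [5.7, -0.2, -2.5]
```

```bash
python3 -m crank '[{"delta_pos":[0,0.001,0],"spin":0,"claw":0},{"delta_pos":[0,0,0],"spin":0,"claw":0}]' | egrep "eef_pos|force"
python3 -m crank '[{"delta_pos":[0,0.002,0],"spin":0,"claw":0},{"delta_pos":[0,0,0],"spin":0,"claw":0}]' | egrep "eef_pos|force"
python3 -m crank '[{"delta_pos":[0,-0.01,0],"spin":0,"claw":0},{"delta_pos":[0,-0.01,-0.01],"spin":0,"claw":0},{"delta_pos":[0,0,-0.03],"spin":0,"claw":0},{"delta_pos":[0,0,-0.04],"spin":0,"claw":0},{"delta_pos":[0,0,-0.04],"spin":0,"claw":0},{"delta_pos":[0,0,-0.03],"spin":0,"claw":0}]' | egrep "eef_pos|force"
python3 - <<'E'
from h import *
o,th=st()
d=snap("top","pics/top3.png"); a=d["color"][...,::-1]; P=pts(d);Z=P[...,2];X,Y=P[...,0],P[...,1]
rect(d,(d["depth"]>0)&(abs(X-.685)<.06)&(abs(Y+.05)<.08)&(Z>.077)&(Z<.083),.08,"plate (arm may hide)",1)
k=(d["depth"]>0)&(abs(X-.525)<.05)&(abs(Y+.333)<.05)
r=rect(d,k&(Z>.098)&(Z<.109),.104,"bar",1)
print("disc",); rect(d,(d["depth"]>0)&(abs(X-.525)<.1)&(abs(Y+.333)<.1)&(Z>.056)&(Z<.064),.06,"box")
go(.50,-.29,.2,0.3)
E
```

```text
eef_pos: [0.7205, -0.0471, 0.0443]
ft_force: [9.9, -0.1, -2.6]
eef_pos: [0.7205, -0.0471, 0.0453]
ft_force: [16.5, 0.1, -3.9]
eef_pos: [0.7364, -0.0465, 0.1973]
ft_force: [1.0, 0.1, 0.5]
t 26.65 pos [ 0.7364 -0.0465  0.1973] th -1.533 tilt [ 0.0026 -0.0004] F [1.  0.1 0.5] w -0.0001 j6 1.42
plate (arm may hide) [323 172   6   3   7] rect [ 681.8 -105.6] [ 3.5 10.9] 7.51
bar [433 227  23  15 159] rect [ 524.3 -333. ] [46.1 15. ] 60.36
disc
box [ 401  203   79   76 2814] rect [ 522.  -334.9] [129.4 130. ] 16.28
t 26.7 pos [ 0.7376 -0.0467  0.2036] th -1.5331 tilt [ 0.0104 -0.0012] F [-1.1  1.   4.3] w 0.0001 j6 1.42
spin -1.8331 then tool delta [-0.2989  0.1623  0.0036]
```

Contact was rigid at 16.5 N with no travel, so both plates are home at the fence. Now the knob: spin to the bar's cross direction, open, and hover above for a wrist look.

```bash
python3 -m crank '[{"delta_pos":[0,0,-0.02],"spin":-0.145,"claw":0},{"delta_pos":[0,0,0],"spin":-0.145,"claw":0},{"delta_pos":[0,0,0],"spin":-0.145,"claw":0.3},{"delta_pos":[0,0,0],"spin":-0.145,"claw":0.5},{"delta_pos":[0,0,0],"spin":-0.145,"claw":0.5},{"delta_pos":[0,0,0],"spin":-0.145,"claw":0.5},{"delta_pos":[0,0,0],"spin":-0.145,"claw":0.5}]' | egrep "eef_pos|force"
python3 -m crank '[{"delta_pos":[-0.004,0.03,0],"spin":0,"claw":0.5},{"delta_pos":[-0.005,0.039,0],"spin":0,"claw":0.5},{"delta_pos":[-0.005,0.039,0],"spin":0,"claw":0.5},{"delta_pos":[-0.005,0.039,0],"spin":0,"claw":0.5},{"delta_pos":[-0.005,0.039,0],"spin":0,"claw":0.5},{"delta_pos":[-0.005,0.039,0],"spin":0,"claw":0.5},{"delta_pos":[-0.005,0.039,0],"spin":0,"claw":0.5},{"delta_pos":[-0.004,0.039,0],"spin":0,"claw":0.5},{"delta_pos":[-0.003,0.033,0],"spin":0,"claw":0.5},{"delta_pos":[-0.001,0.016,0],"spin":0,"claw":0.5}]' | egrep "eef_pos|force|width"
python3 -m crank '[{"delta_pos":[0,0,0],"spin":0,"claw":0.5},{"delta_pos":[0,0,0],"spin":0,"claw":0.5}]' >/dev/null
python3 - <<'E'
from h import *
o,th=st(); d,a=wsnap("pics/w13.png"); P=pts(d);Z=P[...,2];X,Y=P[...,0],P[...,1]
n=(d["depth"]>0)&(abs(X-.525)<.1)&(abs(Y+.333)<.1)
r=rect(d,n&(Z>.098)&(Z<.109)&(abs(X-.525)<.04),.104,"bar",1); rect(d,n&(Z>.056)&(Z<.064),.06,"box")
q=n&(Z>.098)&(Z<.109)&(a.min(2)>130); print("white on bar",q.sum(), P[q][:,:2].mean(0) if q.sum() else None)
# mark blobs on panel
w=(n&(Z>.057)&(Z<.064)&(a.min(2)>150)&(np.hypot(X-.527,Y+.33)<.05)&(np.hypot(X-.527,Y+.33)>.031)).astype(np.uint8)
k,l,s,c=cv2.connectedComponentsWithStats(w); B=[P[l==i][:,:2].mean(0) for i in range(1,k) if s[i,4]>3]; c0=np.array(r[0])/1e3
print("dots ang(deg from x)",sorted(np.degrees(np.arctan2(b[1]-c0[1],b[0]-c0[0])).round() for b in B))
cv2.imwrite("pics/m13.png",a[100:400,120:520])
E
```

```text
eef_pos: [0.7361, -0.0465, 0.2134]
ft_force: [0.4, -0.1, -0.3]
eef_pos: [0.5236, -0.3336, 0.2137]
ft_force: [-0.8, 0.5, -0.9]
grip_width: 0.0425
t 28.6 pos [ 0.526  -0.3308  0.2136] th -0.5178 tilt [0.0002 0.0009] F [ 0.1  0.7 -0.3] w 0.0423 j6 -0.1
bar [ 310  197   20   61 1104] rect [ 526.4 -330.8] [45.9 13.8] 59.35
box [  217   108   207   204 17972] rect [ 526.6 -332.4] [128.3 128.4] 16.51
white on bar 119 [ 0.53212718 -0.32127698]
dots ang(deg from x) [np.float64(-159.0), np.float64(-159.0), np.float64(-151.0), np.float64(-124.0), np.float64(-118.0), np.float64(-107.0), np.float64(-90.0), np.float64(-65.0), np.float64(-57.0), np.float64(-51.0), np.float64(-47.0), np.float64(-42.0), np.float64(-38.0), np.float64(-37.0), np.float64(-37.0), np.float64(-33.0), np.float64(-29.0), np.float64(-28.0), np.float64(-25.0), np.float64(-21.0), np.float64(-3.0), np.float64(-3.0), np.float64(0.0), np.float64(4.0), np.float64(4.0), np.float64(22.0), np.float64(30.0), np.float64(30.0), np.float64(38.0), np.float64(56.0), np.float64(60.0), np.float64(64.0), np.float64(89.0), np.float64(89.0), np.float64(92.0), np.float64(159.0)]
```

View pics/m13.png

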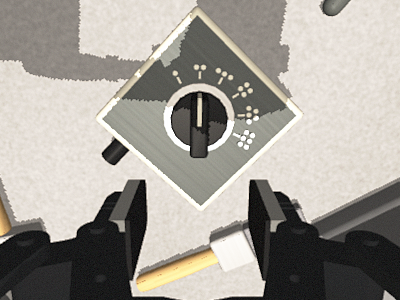

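The pointer is at the two-dot mark, with 3, 4, 5 and 6 dots following clockwise (four dots at crop pixel (243,90)). Jaws are centred on the bar, so I'll descend, grip and turn +1.0 rad.

```bash
python3 -m crank '[{"delta_pos":[0,0,0.03],"spin":0.017,"claw":0.5},{"delta_pos":[0,0,0.04],"spin":0,"claw":0.5},{"delta_pos":[0,0,0.04],"spin":0,"claw":0.5},{"delta_pos":[0,0,0.025],"spin":0,"claw":0.5},{"delta_pos":[0,0,0.009],"spin":0,"claw":0.5},{"delta_pos":[0,0,0],"spin":0,"claw":0.5},{"delta_pos":[0,0,0],"spin":0,"claw":0.5}]' | egrep "eef_pos|force|width"
python3 -m crank '[{"delta_pos":[0,0,0],"spin":0,"claw":0.1},{"delta_pos":[0,0,0],"spin":0,"claw":0},{"delta_pos":[0,0,0],"spin":0,"claw":0},{"delta_pos":[0,0,0],"spin":0,"claw":0},{"delta_pos":[0,0,0],"spin":0,"claw":0}]' | egrep "eef_pos|force|width"
python3 -c "
from h import *
st();print(env.get_obs()['ft_torque'])"
```

```text
eef_pos: [0.5268, -0.3314, 0.0718]
ft_force: [-0.7, 0.0, 0.7]
grip_width: 0.0426
eef_pos: [0.5267, -0.3322, 0.0721]
ft_force: [1.6, -0.7, 6.4]
grip_width: 0.0127
t 29.85 pos [ 0.5267 -0.3322  0.0721] th -0.5351 tilt [ 0.0036 -0.0021] F [ 1.6 -0.7  6.4] w 0.0127 j6 -0.08
[ 0.00663821 -0.15019068 -0.01702222]
```

```bash
python3 -m crank '[{"delta_pos":[0,0,0],"spin":0.1,"claw":0},{"delta_pos":[0,0,0],"spin":0.1,"claw":0},{"delta_pos":[0,0,0],"spin":0.1,"claw":0},{"delta_pos":[0,0,0],"spin":0.1,"claw":0},{"delta_pos":[0,0,0],"spin":0.1,"claw":0},{"delta_pos":[0,0,0],"spin":0.1,"claw":0},{"delta_pos":[0,0,0],"spin":0.1,"claw":0},{"delta_pos":[0,0,0],"spin":0.1,"claw":0},{"delta_pos":[0,0,0],"spin":0.1,"claw":0},{"delta_pos":[0,0,0],"spin":0.1,"claw":0}]' | egrep "eef_pos|force|width"
python3 -m crank '[{"delta_pos":[0,0,0],"spin":0,"claw":0},{"delta_pos":[0,0,0],"spin":0,"claw":0}]' | egrep "eef_pos|force|width"
python3 -c "
from h import *
st();print(env.get_obs()['ft_torque'])"
```

```text
eef_pos: [0.5268, -0.3324, 0.0721]
ft_force: [1.4, -1.8, 4.4]
grip_width: 0.0123
eef_pos: [0.5268, -0.3324, 0.0721]
ft_force: [1.8, -0.8, 4.9]
grip_width: 0.0126
t 31.05 pos [ 0.5268 -0.3324  0.0721] th -1.5353 tilt [ 0.0041 -0.0025] F [ 1.8 -0.8  4.9] w 0.0126 j6 0.92
[-0.06930916 -0.33857403  0.00988307]
```

```bash
python3 -m crank '[{"delta_pos":[0,0,0],"spin":0,"claw":0.5},{"delta_pos":[0,0,0],"spin":0,"claw":0.5},{"delta_pos":[0,0,0],"spin":0,"claw":0.5},{"delta_pos":[0,0,-0.03],"spin":0,"claw":0.5},{"delta_pos":[0,0,-0.04],"spin":0,"claw":0.5},{"delta_pos":[0,0,-0.04],"spin":0,"claw":0.5},{"delta_pos":[0,0,-0.04],"spin":0,"claw":0.5},{"delta_pos":[0,0,0],"spin":0,"claw":0.5},{"delta_pos":[0,0,0],"spin":0,"claw":0.5}]' | egrep "eef_pos|force|width"
python3 - <<'E'
from h import *
o,th=st(); d,a=wsnap("pics/w14.png"); P=pts(d);Z=P[...,2];X,Y=P[...,0],P[...,1]
n=(d["depth"]>0)&(abs(X-.525)<.1)&(abs(Y+.333)<.1)
r=rect(d,n&(Z>.098)&(Z<.109)&(abs(X-.525)<.04),.104,"bar",1); rect(d,n&(Z>.056)&(Z<.064),.06,"box")
q=n&(Z>.098)&(Z<.109)&(a.min(2)>130); print("white on bar",q.sum(), P[q][:,:2].mean(0) if q.sum() else None)
E
python3 -m crank '[{"delta_pos":[-0.04,0.01,0],"spin":0,"claw":0.5},{"delta_pos":[-0.047,0.015,0],"spin":0,"claw":0.5},{"delta_pos":[-0.047,0.015,0],"spin":0,"claw":0.5},{"delta_pos":[-0.047,0.015,0],"spin":0,"claw":0.5},{"delta_pos":[-0.047,0.012,0],"spin":0,"claw":0.5},{"delta_pos":[-0.047,0.01,0],"spin":0,"claw":0.5},{"delta_pos":[-0.047,0.01,0],"spin":0,"claw":0.5},{"delta_pos":[-0.047,0,0],"spin":0,"claw":0.5},{"delta_pos":[-0.047,0,0],"spin":0,"claw":0.5},{"delta_pos":[-0.047,0,0],"spin":0,"claw":0.5}]' | egrep "eef_pos|force|width"
python3 -m crank '[{"delta_pos":[-0.04,0,0],"spin":0,"claw":0.5},{"delta_pos":[0,0,0],"spin":0,"claw":0.5},{"delta_pos":[0,0,0],"spin":0,"claw":0.5}]' | egrep "eef_pos|force|width"
python3 - <<'E'
from h import *
o,th=st(); t0=cv2.imread("pics/top0.png")
d=snap("top","pics/top4.png"); a=d["color"][...,::-1].copy(); P=pts(d);Z=P[...,2];X,Y=P[...,0],P[...,1]; ok=d["depth"]>0
ch=ok&(abs(X-.685)<.05)&(abs(Y+.05)<.08)
rect(d,ch&(Z>.0755)&(Z<.0845),.08,"plate top",1); rect(d,ch&(Z>.088)&(Y>-.04),.095,"stop",1); rect(d,ch&(Z>.063)&(Z<.071)&(X<.675),.066,"fence",1)
rect(d,ok&(abs(X-.525)<.04)&(abs(Y+.333)<.04)&(Z>.098)&(Z<.109),.104,"bar",1)
m=np.zeros((600,800,3),np.uint8); c=lambda x,y,w,h:cv2.resize(a[y:y+h,x:x+w],(400,300),interpolation=cv2.INTER_CUBIC)
m[:300,:400]=c(116,255,80,60); m[:300,400:]=c(260,150,80,60); m[300:,:400]=c(390,195,100,75); m[300:,400:]=cv2.resize(a,(400,300)); cv2.imwrite("pics/m14.png",m)
E
```

```text
eef_pos: [0.5259, -0.3318, 0.2211]
ft_force: [-0.3, 0.2, -0.5]
grip_width: 0.043
t 31.95 pos [ 0.5259 -0.3318  0.2211] th -1.535 tilt [ 0.002  -0.0014] F [-0.3  0.2 -0.5] w 0.043 j6 0.92
bar [ 309  193   19   60 1071] rect [ 527.1 -332.2] [46.  13.7] 2.47
box [  228   122   176   173 17292] rect [ 525.7 -333.2] [128.5 128.4] 16.44
white on bar 116 [ 0.53754869 -0.33182962]
eef_pos: [0.4208, 0.1297, 0.2176]
ft_force: [0.9, -0.5, -0.0]
grip_width: 0.0424
eef_pos: [0.4198, 0.1683, 0.2177]
ft_force: [-0.7, -0.8, -0.1]
grip_width: 0.0431
t 33.3 pos [0.4198 0.1683 0.2177] th -1.5326 tilt [-0.0035 -0.0017] F [-0.7 -0.8 -0.1] w 0.0431 j6 1.84
plate top [280 162  36  24 622] rect [685.  -44.2] [45.9 76.7] 2.3
stop [277 163   8  21 118] rect [683.8 -10.8] [45.3 11.9] 2.01
fence [280 183  43  10 238] rect [658.8 -50.7] [15.7 89.5] 2.49
bar [439 223  11  23 166] rect [ 524.6 -332.8] [46.5 15.4] 2.41
```

View pics/m14.png

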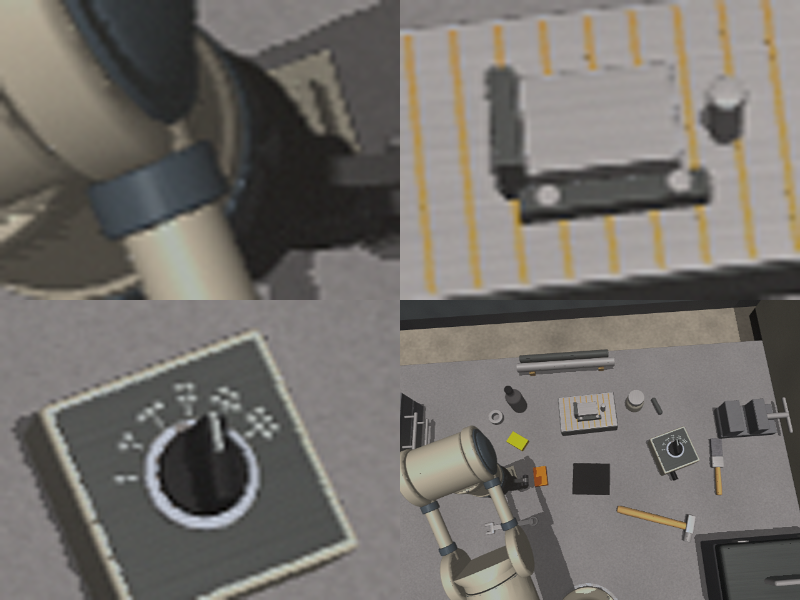

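```bash
python3 -c "
from bench import env
print(env.job_done()); print(env.get_obs()['time_s'])"
```

```text
the job is handed in; nothing more can be done
None
the job is handed in; nothing more can be done
```

The long plate is stacked on the base plate in the chuck's corner, the selector is at four dots, and I handed the job in at about 33 s. I took the plate from the rack by its ends, laid it on the mat, regripped it across its width and set it down. I then pushed it against the fence and the stop, released it, and turned the knob from two dots to four.

**Last checks**
- **Plate seating:** its top is level at z = 0.080, with yaw 2.27° against 2.2° for the fence and stop. Contact with the stop came where the camera predicted. After release, a 16.5 N push on the +x side (shut fingers set low enough to bear on both plates) moved nothing, so I take both to be home at the fence. Nothing was pushed against the stop again after release, and the base plate's fit there was only seen before stacking.
- **Knob:** the bar's yaw after release is 2.5°, and the four-dot mark is at 2.1°. It stayed there once I let go.

**What failed or disagreed**
- **First grasp:** it closed in air above the plate. The fingertips are about 10 mm behind the reported TCP when shut, not 22 mm ahead as stated. I measured this by touching the plate top and used that value afterwards.
- **Camera disagreement:** the top camera was about 5 mm off from the wrist camera. I used the wrist camera, which contact confirmed.
- **Fence gap reading:** the wrist camera showed 0.4–0.7 mm at the fence. The push test found no travel there. It also read 0.85 mm short at the stop, which is physically impossible, so I put both down to calibration.
- **Rack view:** the arm hid the rack in the final picture. The short plate looked undisturbed when last seen, after the long plate had been lifted out.

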